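Pack bearing housings to weight and close the carton

ROBOT

A 6-joint arm with a two-finger parallel gripper is mounted at the origin on the work surface. World frame = base frame: x ahead of the robot, y to its left, z up, the work surface at z = 0. Lengths are in m, angles in rad, forces in N, time in s.
With the tool pointing down it reaches from about 0.225 to 0.875 m from the base axis. Payload 3.4 kg.
Tool frame: the origin (TCP) lies on the mounting face of the last link; the fingertips stand 173 mm ahead of it and the grasp point (between the pads) lies 155 mm ahead of it; z points along the fingers, y is the line along which they close (so a half turn about z gives the same grasp; the last joint's range is limited). The gripper opens to 85 mm and grips with 20 to 120 N. Pads are 22 mm wide; open, the fingers measure 114 mm over their backs; the gripper's body (76 mm by 85 mm) begins 54 mm behind the grasp point. The pads swing forward as they close: fully open they stand 13 mm farther back than shut.
Start: joints at [-0.121, 0.276, 1.505, -0, 1.361, -0.121], TCP at [0.575, -0, 0.405] pointing down, gripper open.
Joint ranges: [-2.89, 2.89], [-0.75, 2.08], [0.22, 2.7], [-1.18, 4.32], [0.11, 2.71], [-2.7, 2.7]. Speed limits (rad/s): [2.57, 2.57, 3.14, 3.14, 3.14, 3.14].

INTERFACE

Orientations are given as a unit quaternion [w, x, y, z].
In Python, from rig import manip gives the robot as it stands.
- The arm moves only by the tool carry_out, never from a script. Its arguments are lists of equal length, an entry for each row: "linear": the shift along the world's x, y, z each as a share of 500 mm, from -1 to 1, a list of three; "angular": the turn, a rotation vector about the world's x, y, z each as a share of 0.08 rad, from -1 to 1, a list of three; "hand": the opening, from 0 (shut) to 1 (fully open). In form: {"linear": [[x, y, z], ...], "angular": [[rx, ry, rz], ...], "hand": [hand, ...]}. A call has 1 to 8 rows; each row shifts and turns the commanded pose from where the row before left it; what a row does not reach is not made up. A row lasts 1/12 s, in which the tool goes at most 41.7 mm and 7.16 degrees, less where a joint would pass 70% of its speed; a pose out of reach is approached as far as the arm can. A call with a number of a shift or a turn outside -1 to 1 is refused whole. A call with a gripper value outside its range is refused whole. The fingers move at their own pace and stop on an object; "force" is the grip in N (left out, the last holds). Time passes only in rows, so rows that do not move let the fingers close. It gives the time, the measured TCP pose, the force, the opening and the grip force at its end, in the units of the state.
- manip.get_state(): the state, without advancing time (a new reading comes with each control period).
- manip.get_image(name): name is "scene" or "side" or "wrist"; returns the picture (384x512x3 uint8, red, green, blue); there is no depth.
- manip.camera_params(name): a dict with "fx", "fy", "cx", "cy" (pixels), "view" (4x4, takes a point from world to camera coordinates); the wrist camera has in their place "hand_eye" (4x4, takes a point from camera to tool coordinates, whose origin is the TCP and whose axes are the flange's). Camera axes: x right, y down, z forward; pixel columns grow to the right and rows downward; lengths in m; the calibration is good to about 2 mm. A picture is of the moment at which its call begins: read the wrist's pose just before it. camera_params takes no time and is no camera call.
- manip.sign_off(): hands the job in; it is judged then, once.
The state is a dict: "clock": time; "qpos": joint angles; "qd": joint speeds; "effort": joint torques, N m; "position": TCP position; "ee_rot": TCP orientation; "contact_force": force on the tool from outside, world axes, zero at the start; "moment": the same for the moment, N m; "width": finger opening in m; "gripper_force": force on a finger pad.
Only numpy, scipy, OpenCV 4.12 (cv2) and the standard library are available. Lean on these libraries where they do the work, as an engineer would, in place of code of your own. Each camera call takes 0.05 s, during which the arm holds its last target. There are 200 camera calls.

TASK

Put grey bearing housings into the carton on the spring scale until the needle stands in the green sector, then fold the carton shut and flat: first the two short end flaps, then the two long side flaps over them. Put every housing that is left over into the blue bin, and leave the tape measure and the jar where they stand.

Things in the scene. Friction and masses are not known exactly. Their poses are not given: they have to be found in the camera images.
- carton_floor (a point): Inner floor centre (59 mm up at first) of the open carton on the spring scale; moves with it. Outside 160 mm (x) by 210 mm (y, long sides), walls 4 mm, wall tops 96 mm above this point; z up, x from the robot side towards the dial. The scale guides it: it only sinks straight down, 28 mm per kg of load or 2.8 mm per N of push (travel 45 mm).
- needle (a joint): Red needle on the scale's tilted white dial (132 mm wide) beyond the carton's far side. Radians clockwise from rest with an empty carton (0); 2.2 rad per kg, so 0.46 to 0.69 per casting. Green sector: 1.75 to 2.55 rad. Settles within a second.
- flap_end_left (a joint): Hinge angle of the left END flap (short side, 148 mm long crease); its crease lies at y = +105 mm, z = 96 mm in the carton_floor frame; 78 mm deep, 3 mm thick. 0 = folded shut flat over the box, 1.57 = upright, more = leaning outwards (starts 1.65 to 2.0, stop 2.3). Stiff crease (0.03 N m): stays at any angle it is left.
- flap_end_left_edge (a point): Middle of the free edge of the left END flap (short side, 148 mm long crease), 78 mm from its crease.
- flap_end_right (a joint): Hinge angle of the right END flap (short side, 148 mm long crease); its crease lies at y = -105 mm, z = 96 mm in the carton_floor frame; 78 mm deep, 3 mm thick. 0 = folded shut flat over the box, 1.57 = upright, more = leaning outwards (starts 1.65 to 2.0, stop 2.3). Stiff crease (0.03 N m): stays at any angle it is left.
- flap_end_right_edge (a point): Middle of the free edge of the right END flap (short side, 148 mm long crease), 78 mm from its crease.
- flap_side_near (a joint): Hinge angle of the near SIDE flap (long side, 206 mm long crease), nearest the robot; its crease lies at x = -80 mm, z = 100 mm in the carton_floor frame; 78 mm deep, 3 mm thick. 0 = folded shut flat over the box, 1.57 = upright, more = leaning outwards (starts 1.65 to 2.0, stop 2.3). Stiff crease (0.03 N m): stays at any angle it is left.
- flap_side_near_edge (a point): Middle of the free edge of the near SIDE flap (long side, 206 mm long crease), nearest the robot, 78 mm from its crease.
- flap_side_far (a joint): Hinge angle of the far SIDE flap (long side, 206 mm long crease), on the dial's side; its crease lies at x = +80 mm, z = 100 mm in the carton_floor frame; 78 mm deep, 3 mm thick. 0 = folded shut flat over the box, 1.57 = upright, more = leaning outwards (starts 1.65 to 2.0, stop 2.3). Stiff crease (0.03 N m): stays at any angle it is left.
- flap_side_far_edge (a point): Middle of the free edge of the far SIDE flap (long side, 206 mm long crease), on the dial's side, 78 mm from its crease.
- casting1: Grey cast bearing housing (may be absent): foot 80 mm (x) by 32 mm (y) by 12 mm, rounded hump in the middle 42 mm (x) by 30 mm (y), 44 mm high in all. Origin: centre of underside, z up. 0.21 to 0.31 kg, differing though they look alike. Grip the hump along y.
- casting2: Grey cast bearing housing (may be absent): foot 80 mm (x) by 32 mm (y) by 12 mm, rounded hump in the middle 42 mm (x) by 30 mm (y), 44 mm high in all. Origin: centre of underside, z up. 0.21 to 0.31 kg, differing though they look alike. Grip the hump along y.
- casting3: Grey cast bearing housing (may be absent): foot 80 mm (x) by 32 mm (y) by 12 mm, rounded hump in the middle 42 mm (x) by 30 mm (y), 44 mm high in all. Origin: centre of underside, z up. 0.21 to 0.31 kg, differing though they look alike. Grip the hump along y.
- casting4: Grey cast bearing housing (may be absent): foot 80 mm (x) by 32 mm (y) by 12 mm, rounded hump in the middle 42 mm (x) by 30 mm (y), 44 mm high in all. Origin: centre of underside, z up. 0.21 to 0.31 kg, differing though they look alike. Grip the hump along y.
- casting5: Grey cast bearing housing (may be absent): foot 80 mm (x) by 32 mm (y) by 12 mm, rounded hump in the middle 42 mm (x) by 30 mm (y), 44 mm high in all. Origin: centre of underside, z up. 0.21 to 0.31 kg, differing though they look alike. Grip the hump along y.
- casting6: Grey cast bearing housing (may be absent): foot 80 mm (x) by 32 mm (y) by 12 mm, rounded hump in the middle 42 mm (x) by 30 mm (y), 44 mm high in all. Origin: centre of underside, z up. 0.21 to 0.31 kg, differing though they look alike. Grip the hump along y.
- bin: Blue open plastic bin for castings left over, fixed: 220 mm (x) by 125 mm (y) by 60 mm high, walls and floor 4 mm. Origin: centre of its underside.
- tape: Yellow tape measure, 66 by 36 by 60 mm high, standing among the castings; not to be moved. Origin: centre of its underside.
- jar: Small amber jar with black lid, 50 mm wide, 55 mm high, standing among the castings; not to be moved. Origin: centre of its underside.

How it is judged:
By the outcome, as a careful person would: the job done as asked, in the order asked, and still so for the second after the job is handed in, with the robot touching nothing.
Of casting1, casting2, casting3, casting4, casting5, casting6 only 4 to 6 are there at a start; the rules pass over those that are not, and their reading is None.
At some moment in a run one of casting1, casting2, casting3, casting4, casting5, casting6 may be knocked a few centimetres aside while the robot is not near it.
Once in a run the grip may slacken for a moment while it holds something.
It also fails if it takes over 208 s, if anything falls off the work surface, if the arm or the gripper's body presses on something with over 40 N, if the wrist force passes 120 N, or if a joint passes its speed limit or range.

## Working session

There is one attempt and no reset: what is moved stays moved. The work goes in short steps, Python scripts to look and compute and a tool call to move; the robot and the scene stay as the last step left them, time stands still between calls to the robot, and variables do not carry over. Pictures are saved under pics/ and viewed, at most 14 in all, crops included, and the job is handed in when it is done.

Besides the shell and the picture viewer there is one more tool, called after ">>>" as name(argument=value, ...), one argument or row to a line, values as JSON. carry_out: Moves the arm, as the interface text tells. Its arguments: {"type":"object","properties":{"linear":{"type":"array"},"angular":{"type":"array"},"hand":{"type":"array"},"force":{"type":"number"}},"required":["linear","angular","hand"]}

```bash
ls; mkdir -p pics
python3 - <<'E'
from rig import manip
import cv2,numpy as np
print(manip.get_state())
for n in ["scene","side","wrist"]:
    im=manip.get_image(n); cv2.imwrite(f"pics/{n}0.png",im[:,:,::-1]); p=manip.camera_params(n); print(n,{k:np.round(v,4).tolist() for k,v in p.items()})
E
```

```text
pics
{'clock': 0.0, 'qpos': array([-1.20988764e-01,  2.76616866e-01,  1.50615884e+00,  1.74823927e-05,
        1.36071593e+00, -1.21004763e-01]), 'qd': array([-0.00018747, -0.00109124,  0.00027787, -0.00143258, -0.00029861,
        0.00195588]), 'effort': array([ 6.20495921e-04, -4.16768074e+01, -2.45808578e+01, -1.52056768e-04,
        1.11346930e-02,  1.69860516e-05]), 'position': array([5.74781754e-01, 3.08981463e-05, 4.03816701e-01]), 'ee_rot': array([-7.52792749e-04,  7.07102101e-01,  7.07110824e-01, -5.78716842e-04]), 'contact_force': array([ 0.27967716, -0.65831675,  0.6525556 ]), 'moment': array([-0.03569641, -0.04254777,  0.00699523]), 'gripper_force': 0.0, 'width': 0.08539988370675967}
scene {'fx': 385.107, 'fy': 385.107, 'cx': 259.5556, 'cy': 194.3716, 'view': [[0.1279, 0.9916, -0.0171, -0.1255], [0.6511, -0.0969, -0.7528, -0.2862], [-0.7481, 0.0851, -0.6581, 1.5716], [0.0, 0.0, 0.0, 1.0]]}
side {'fx': 409.2905, 'fy': 409.2905, 'cx': 263.3459, 'cy': 188.1939, 'view': [[0.8536, -0.5208, -0.0137, -0.5032], [-0.3767, -0.5989, -0.7068, 0.3507], [0.3599, 0.6084, -0.7073, 0.873], [0.0, 0.0, 0.0, 1.0]]}
wrist {'fx': 345.8972, 'fy': 345.8972, 'cx': 259.1951, 'cy': 199.6447, 'hand_eye': [[0.0008, -0.9595, -0.2818, 0.0717], [1.0, 0.0008, 0.0001, -0.0006], [0.0001, -0.2818, 0.9595, 0.0303], [0.0, 0.0, 0.0, 1.0]]}
```

View pics/scene0.png

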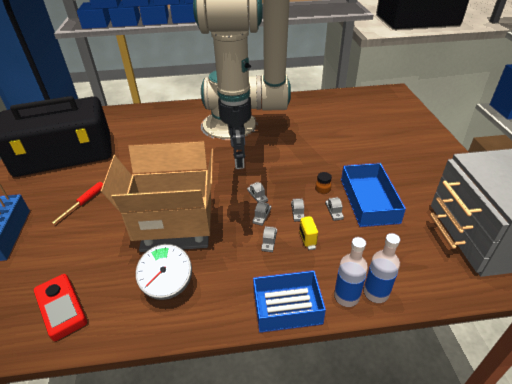

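View pics/side0.png

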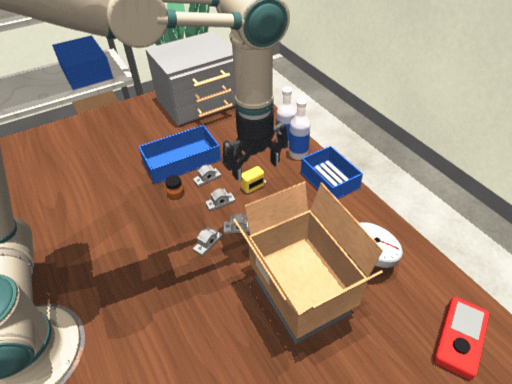

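View pics/wrist0.png

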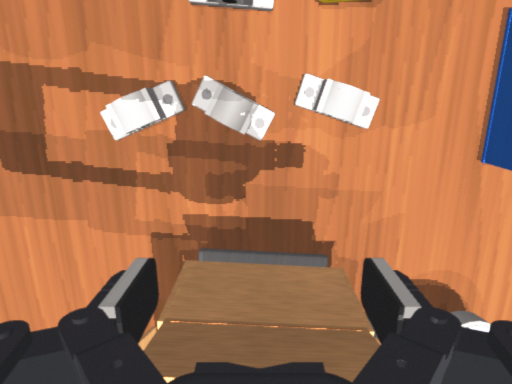

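```bash
cat > lib.py <<'E'
from rig import manip
import cv2,numpy as np
from scipy.spatial.transform import Rotation as R
def cam(name,st=None):
    """K params and camera-to-world"""
    p=manip.camera_params(name)
    if name=="wrist":
        st=st or manip.get_state(); w,x,y,z=st["ee_rot"]
        T=np.eye(4);T[:3,:3]=R.from_quat([x,y,z,w]).as_matrix();T[:3,3]=st["position"]
        M=T@np.array(p["hand_eye"])
    else: M=np.linalg.inv(p["view"])
    return p,M
def ray(c,uv):
    p,M=c; d=M[:3,:3]@np.array([(uv[0]-p["cx"])/p["fx"],(uv[1]-p["cy"])/p["fy"],1.])
    return M[:3,3],d/np.linalg.norm(d)
def plane(c,uv,z):
    o,d=ray(c,uv); return o+d*(z-o[2])/d[2]
def tri(c1,u1,c2,u2):
    o1,d1=ray(c1,u1);o2,d2=ray(c2,u2)
    s=np.linalg.lstsq(np.c_[d1,-d2],o2-o1,rcond=None)[0]
    a,b=o1+s[0]*d1,o2+s[1]*d2
    return (a+b)/2,np.linalg.norm(a-b)
def proj(c,X):
    p,M=c; q=np.linalg.inv(M)@np.r_[X,1]; return np.array([p["fx"]*q[0]/q[2]+p["cx"],p["fy"]*q[1]/q[2]+p["cy"]])
def snap(name,fn=None):
    st=manip.get_state(); im=manip.get_image(name)
    if fn: cv2.imwrite(f"pics/{fn}.png",im[:,:,::-1])
    return im,cam(name,st)
E
python3 - <<'E'
from lib import *
np.set_printoptions(precision=3,suppress=True)
s,d,w=cam("scene"),cam("side"),cam("wrist")
for uv in [(257,190),(261,212),(297,208),(334,207),(269,238)]: print("sc",plane(s,uv,.02))
for uv in [(207,175),(220,198),(236,224),(207,239)]: print("sd",plane(d,uv,.02))
for uv in [(140,110),(233,107),(338,100)]: print("wr",plane(w,uv,.02))
# bin corners rim scene & carton rim scene/side
for uv in [(342,167),(383,164),(405,206),(359,212)]: print("bin",plane(s,uv,.06))
for uv in [(141,157),(198,145),(219,130),(178,178)]: print("bin sd",plane(d,uv,.06))
print("jar",plane(s,(324,178),.055),"tape",plane(s,(309,224),.06))
# carton wall tops: scene picks / side picks at .155
for uv in [(122,194),(209,192),(131,243),(210,239)]: print("ct",plane(s,uv,.155))
for uv in [(238,231),(310,208),(300,318),(365,280)]: print("ct sd",plane(d,uv,.155))
E
```

```text
sc [0.45  0.061 0.02 ]
sc [0.552 0.06  0.02 ]
sc [0.551 0.17  0.02 ]
sc [0.563 0.281 0.02 ]
sc [0.659 0.068 0.02 ]
sd [0.56  0.276 0.02 ]
sd [0.55 0.17 0.02]
sd [0.542 0.062 0.02 ]
sd [0.454 0.057 0.02 ]
wr [0.455 0.06  0.02 ]
wr [0.548 0.063 0.02 ]
wr [0.651 0.07  0.02 ]
bin [0.424 0.342 0.06 ]
bin [0.428 0.477 0.06 ]
bin [0.629 0.466 0.06 ]
bin [0.634 0.329 0.06 ]
bin sd [0.411 0.412 0.06 ]
bin sd [0.581 0.373 0.06 ]
bin sd [0.671 0.406 0.06 ]
bin sd [0.47  0.268 0.06 ]
jar [0.465 0.272 0.055] tape [0.66  0.179 0.06 ]
ct [ 0.571 -0.31   0.155]
ct [ 0.597 -0.082  0.155]
ct [ 0.751 -0.266  0.155]
ct [ 0.765 -0.085  0.155]
ct sd [ 0.489 -0.062  0.155]
ct sd [ 0.663 -0.091  0.155]
ct sd [ 0.486 -0.303  0.155]
ct sd [ 0.642 -0.304  0.155]
```

>>> carry_out(
  linear=[
    [0, 0.06, 0],
    [0, 0.06, 0],
    [0, 0.06, 0],
    [0, 0.04, 0],
    [0, 0, 0],
    [0, 0, 0],
  ],
  angular=[
    [0, 0, 0],
    [0, 0, 0],
    [0, 0, 0],
    [0, 0, 0],
    [0, 0, 0],
    [0, 0, 0],
  ],
  hand=[1, 1, 1, 1, 1, 1],
)

```text
clock: 0.65
position: [0.5748, 0.1108, 0.4044]
ee_rot: [-0.0, 0.706, 0.708, -0.0]
contact_force: [0.1, -0.0, -0.5]
width: 0.0856
gripper_force: 0.0
```

Run:
```python
from lib import *
im,c=snap("wrist","w1"); print(manip.get_state()["position"])
hsv=cv2.cvtColor(im,cv2.COLOR_RGB2HSV)
m=((hsv[...,1]<50)&(hsv[...,2]>90)).astype(np.uint8)*255
cs,_=cv2.findContours(m,cv2.RETR_EXTERNAL,cv2.CHAIN_APPROX_NONE)
for k in cs:
    if cv2.contourArea(k)>300: r=cv2.minAreaRect(k); print(np.round(r[0]),np.round(r[1]),round(r[2]),np.round(plane(c,r[0],.02),3))
```

```text
[0.57490651 0.11000183 0.40441027]
[225. 344.] [46. 18.] 5 [ 0.534 -0.104  0.02 ]
[397. 285.] [69. 20.] 62 [ 0.733 -0.023  0.02 ]
[125. 286.] [20. 70.] 37 [ 0.42  -0.026  0.02 ]
[152. 215.] [35. 72.] 67 [0.459 0.06  0.02 ]
[233. 215.] [72. 40.] 27 [0.545 0.061 0.02 ]
[329. 208.] [73. 37.] 19 [0.649 0.069 0.02 ]
[233. 110.] [79. 34.] 5 [0.548 0.171 0.02 ]
[244.   4.] [ 8. 85.] 90 [0.56  0.265 0.02 ]
```

View pics/w1.png

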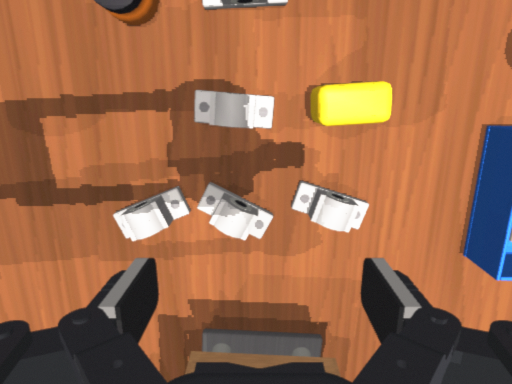

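Run:
```python
from lib import *
np.set_printoptions(precision=4,suppress=True)
c1=cam("wrist")
st=dict(manip.get_state()); st["position"]=np.array([.5748,0,.4038]); st["ee_rot"]=np.array([-.00075,.7071,.7071,-.00058]); c0=cam("wrist",st)
for n,a,b,a0,b0 in [("c1",(125,227),(175,203),(113,122),(168,99)),("c2",(209,200),(258,229),(206,95),(259,123)),("c3",(305,197),(356,215),(309,92),(365,111))]:
    A,B=plane(c1,a,.012),plane(c1,b,.012); m=(A+B)/2; d=B-A
    print(n,m,"ang",np.degrees(np.arctan2(d[1],d[0])),"L",np.linalg.norm(d),"tri z",tri(c1,a,c0,a0)[0][2],tri(c1,b,c0,b0)[0][2])
A,B=plane(c1,(204,107),.012),plane(c1,(262,112),.012);d=B-A;print("c4",(A+B)/2,np.degrees(np.arctan2(d[1],d[0])))
print("c2 scene/side hump",tri(cam("scene"),(261,210),cam("side"),(236,222)),"c5",tri(cam("scene"),(334,205),cam("side"),(207,173)),"c4",tri(cam("scene"),(297,206),cam("side"),(220,196)))
```

```text
c1 [0.4531 0.0569 0.012 ] ang 25.984883896285563 L 0.06426891823450405 tri z 0.02899032154620748 0.011563356879869757
c2 [0.5461 0.0576 0.012 ] ang -32.23094281524061 L 0.06327060072901008 tri z 0.012742001201492326 0.032537903521889344
c3 [0.6526 0.0678 0.012 ] ang -19.798251656583368 L 0.06078008387736562 tri z 0.010543723591188048 0.01782179890544558
c4 [0.5475 0.1702 0.012 ] -4.676756568001528
c2 scene/side hump (array([0.5448, 0.0628, 0.0228]), np.float64(0.004683135271721848)) c5 (array([0.5616, 0.2795, 0.0258]), np.float64(0.002554462464173462)) c4 (array([0.5503, 0.1696, 0.0278]), np.float64(0.00041244848520274294))
```

>>> carry_out(
  linear=[
    [-0.0071, -0.0128, -0.025],
    [-0.0071, -0.0128, -0.025],
    [-0.0071, -0.0128, -0.025],
    [-0.0071, -0.0128, -0.025],
    [-0.0071, -0.0128, -0.025],
    [-0.0071, -0.0128, -0.025],
    [-0.0071, -0.0128, -0.025],
    [-0.0071, -0.0128, -0.025],
  ],
  angular=[
    [0, 0, 1],
    [0, 0, 1],
    [0, 0, 1],
    [0, 0, 1],
    [0, 0, 1],
    [0, 0, 1],
    [0, 0, 1],
    [0, 0, 1],
  ],
  hand=[1, 1, 1, 1, 1, 1, 1, 1],
  force=80,
)

```text
clock: 1.37
position: [0.5464, 0.057, 0.3041]
ee_rot: [0.0, 0.448, 0.894, -0.0]
contact_force: [0.5, -0.8, -0.2]
width: 0.0854
gripper_force: 0.0
```

>>> carry_out(
  linear=[
    [0, 0, -0.03],
    [0, 0, -0.03],
    [0, 0, -0.03],
    [0, 0, -0.03],
    [0, 0, -0.03],
    [0, 0, -0.03],
    [0, 0, -0.03],
    [0, 0, -0.028],
  ],
  angular=[
    [0, 0, 1],
    [0, 0, 1],
    [0, 0, 1],
    [0, 0, 1],
    [0, 0, 0.65],
    [0, 0, 0],
    [0, 0, 0],
    [0, 0, 0],
  ],
  hand=[0.8, 0.8, 0.8, 0.8, 0.8, 0.8, 0.8, 0.8],
)

```text
clock: 2.03
position: [0.5466, 0.0573, 0.185]
ee_rot: [-0.0, 0.277, 0.961, -0.0]
contact_force: [-0.7, -0.6, 0.4]
width: 0.0681
gripper_force: 0.0
```

>>> carry_out(
  linear=[
    [0, 0, 0],
    [0, 0, 0],
    [0, 0, 0],
    [0, 0, 0],
    [0, 0, 0],
    [0, 0, 0],
    [0, 0, 0],
    [0, 0, 0],
  ],
  angular=[
    [0, 0, 0],
    [0, 0, 0],
    [0, 0, 0],
    [0, 0, 0],
    [0, 0, 0],
    [0, 0, 0],
    [0, 0, 0],
    [0, 0, 0],
  ],
  hand=[0.5, 0.1, 0.1, 0.1, 0.1, 0.1, 0.1, 0.1],
)

```text
clock: 2.7
position: [0.5472, 0.0585, 0.1869]
ee_rot: [0.001, 0.276, 0.961, 0.0]
contact_force: [0.1, -2.1, 6.2]
width: 0.0288
gripper_force: 79.2
```

>>> carry_out(
  linear=[
    [0, 0, 0.03],
    [0, 0, 0.066],
    [0, 0, 0.07],
    [0, 0, 0.07],
    [0, 0, 0.07],
    [0, 0, 0.07],
    [0, 0, 0.07],
    [0, 0, 0.07],
  ],
  angular=[
    [0, 0, 0],
    [0, 0, 0],
    [0, 0, 0],
    [0, 0, 0],
    [0, 0, 0],
    [0, 0, -1],
    [0, 0, -1],
    [0, 0, -1],
  ],
  hand=[0.1, 0.1, 0.1, 0.1, 0.1, 0.1, 0.1, 0.1],
)

```text
clock: 3.37
position: [0.5457, 0.0591, 0.4449]
ee_rot: [-0.001, 0.391, 0.921, -0.0]
contact_force: [0.9, -0.1, -2.5]
width: 0.029
gripper_force: 79.0
```

>>> carry_out(
  linear=[
    [0.005, -0.048, 0],
    [0.005, -0.048, 0],
    [0.005, -0.048, 0],
    [0.005, -0.048, 0],
    [0.005, -0.048, 0],
    [0.005, -0.048, 0],
    [0.005, -0.048, 0],
    [0.005, -0.048, 0],
  ],
  angular=[
    [0, 0, -1],
    [0, 0, -1],
    [0, 0, -1],
    [0, 0, -1],
    [0, 0, -1],
    [0, 0, -1],
    [0, 0, -1],
    [0, 0, -1],
  ],
  hand=[0.1, 0.1, 0.1, 0.1, 0.1, 0.1, 0.1, 0.1],
)

```text
clock: 4.03
position: [0.5662, -0.134, 0.4429]
ee_rot: [-0.001, 0.66, 0.751, -0.0]
contact_force: [-0.1, 0.4, -1.6]
width: 0.0291
gripper_force: 79.0
```

>>> carry_out(
  linear=[
    [0, 0, 0],
    [0, 0, 0],
    [0, 0, 0],
    [0, 0, 0],
  ],
  angular=[
    [0, 0, -1],
    [0, 0, -0.65],
    [0, 0, 0],
    [0, 0, 0],
  ],
  hand=[0.1, 0.1, 0.1, 0.1],
)

```text
clock: 4.37
position: [0.5664, -0.133, 0.443]
ee_rot: [-0.001, 0.707, 0.708, -0.0]
contact_force: [0.5, -0.0, -2.6]
width: 0.0289
gripper_force: 79.0
```

Run:
```python
from lib import *
im,c=snap("wrist","w2"); print(manip.get_state()["position"],manip.get_state()["ee_rot"])
```

```text
[ 0.56638292 -0.13287962  0.44321303] [-6.12682642e-04  7.06530446e-01  7.07682361e-01 -1.69741209e-04]
```

View pics/w2.png

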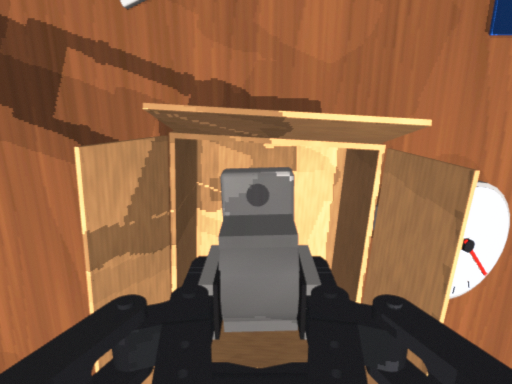

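```bash
python3 - <<'E'
from lib import *
np.set_printoptions(precision=4,suppress=True)
c=cam("wrist"); s=cam("scene"); d=cam("side")
for uv in [(170,135),(385,147),(173,285),(361,302)]: print(uv,plane(c,uv,.155))
print("flap edge",plane(c,(145,105),.23),plane(c,(430,123),.23))
for uv in [(197,140),(337,152)]: print("floor",plane(c,uv,.059))
# needle
print("dial hub",plane(c,(468,245),.1))
X=plane(c,(170,135),.155);Y=plane(c,(385,147),.155)
print("in scene",proj(s,X),proj(s,Y),"in side",proj(d,X),proj(d,Y))
E
python3 - <<'E'
import cv2
a=cv2.imread('pics/scene0.png')[130:310,90:250];b=cv2.imread('pics/side0.png')[170:350,220:400]
a=cv2.resize(a,None,fx=2.4,fy=2.4,interpolation=2);b=cv2.resize(b,None,fx=2.3,fy=2.4,interpolation=2)
cv2.imwrite('pics/crop.png',cv2.hconcat([a,b])[:, :800])
E
```

```text
(170, 135) [ 0.4996 -0.0873  0.155 ]
(385, 147) [ 0.6589 -0.0957  0.155 ]
(173, 285) [ 0.4934 -0.2115  0.155 ]
(361, 302) [ 0.6523 -0.2272  0.155 ]
flap edge [ 0.5071 -0.0646  0.23  ] [ 0.6538 -0.0732  0.23  ]
floor [ 0.5021 -0.1019  0.059 ]
floor [ 0.645  -0.1138  0.059 ]
dial hub [ 0.7701 -0.1986  0.1   ]
in scene [206.2011 169.9167] [204.3806 208.4634] in side [247.9799 236.5644] [309.808  210.0044]
```

View pics/crop.png

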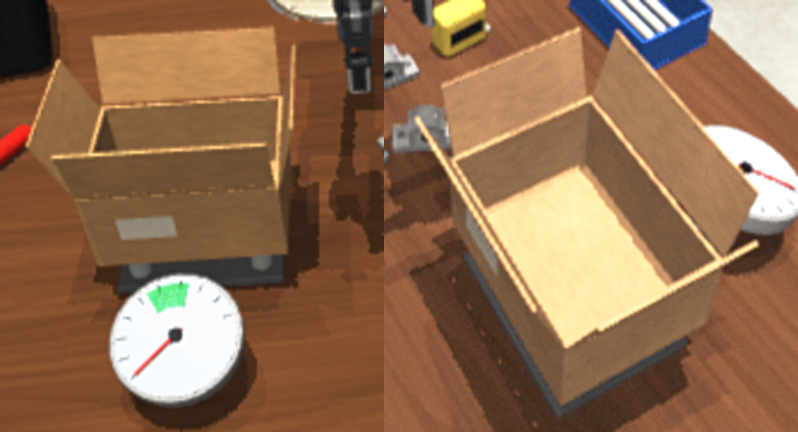

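>>> carry_out(
  linear=[
    [0.0165, -0.0582, 0],
    [0.0165, -0.0582, 0],
    [0.0165, -0.0582, 0],
    [0.0165, -0.0582, 0],
    [0, 0, -0.03],
    [0, 0, -0.06],
    [0, 0, -0.06],
    [0, 0, -0.06],
  ],
  angular=[
    [0, 0, -0.63],
    [0, 0, 0],
    [0, 0, 0],
    [0, 0, 0],
    [0, 0, 0],
    [0, 0, 0],
    [0, 0, 0],
    [0, 0, 0],
  ],
  hand=[0.1, 0.1, 0.1, 0.1, 0.1, 0.1, 0.1, 0.1],
)

```text
clock: 5.08
position: [0.5996, -0.2493, 0.3377]
ee_rot: [0.0, 0.724, 0.69, 0.0]
contact_force: [0.6, -0.4, -2.6]
width: 0.0286
gripper_force: 79.1
```

>>> carry_out(
  linear=[
    [0, 0, -0.06],
    [0, 0, -0.05],
    [0, 0, -0.04],
    [0, 0, -0.03],
    [0, 0, 0],
    [0, 0, 0],
  ],
  angular=[
    [0, 0, 0],
    [0, 0, 0],
    [0, 0, 0],
    [0, 0, 0],
    [0, 0, 0],
    [0, 0, 0],
  ],
  hand=[0.1, 0.1, 0.1, 0.1, 0.1, 0.1],
)

```text
clock: 5.58
position: [0.5961, -0.2476, 0.2469]
ee_rot: [-0.006, 0.724, 0.69, -0.003]
contact_force: [-13.0, 4.6, 4.7]
width: 0.0288
gripper_force: 82.6
```

>>> carry_out(
  linear=[
    [0, 0, 0],
    [0, 0, 0],
    [0, 0, 0],
    [0, 0, 0],
    [0, 0, 0],
  ],
  angular=[
    [0, 0, 0],
    [0, 0, 0],
    [0, 0, 0],
    [0, 0, 0],
    [0, 0, 0],
  ],
  hand=[0.55, 0.55, 0.55, 0.55, 0.55],
)

```text
clock: 6.0
position: [0.594, -0.2475, 0.2482]
ee_rot: [-0.008, 0.724, 0.69, -0.005]
contact_force: [-18.0, 3.1, 8.0]
width: 0.0468
gripper_force: 0.3
```

>>> carry_out(
  linear=[
    [0, 0, 0.03],
    [0, 0, 0.066],
    [0, 0, 0.07],
    [0, 0, 0.07],
    [0, 0, 0.07],
    [0, 0, 0.074],
    [0, 0, 0],
    [0, 0, 0],
  ],
  angular=[
    [0, 0, 0],
    [0, 0, 0],
    [0, 0, 0],
    [0, 0, 0],
    [0, 0, 0],
    [0, 0, 0],
    [0, 0, 0],
    [0, 0, 0],
  ],
  hand=[0.55, 0.55, 0.55, 0.55, 0.55, 0.55, 0.55, 0.55],
)

```text
clock: 6.67
position: [0.6, -0.2492, 0.4424]
ee_rot: [0.004, 0.724, 0.69, 0.001]
contact_force: [-0.3, -0.5, -0.4]
width: 0.0471
gripper_force: 0.0
```

```bash
cat >> lib.py <<'E'
def needle(im):
    c=im[235:310,125:200].astype(int)
    red=(c[...,0]>130)&(c[...,1]<90)&(c[...,2]<90)
    dark=(c.max(2)<60)
    hub=np.array([165.,269.])
    v,u=np.nonzero(red); p=np.c_[u+125,v+235]-hub
    r=np.linalg.norm(p,axis=1); p=p[(r<26)&(r>6)]
    m=p.mean(0); return np.degrees(np.arctan2(m[1],m[0])),len(p)
def green(im):
    c=im[235:310,125:200].astype(int); g=(c[...,1]>c[...,0]+50)&(c[...,1]>c[...,2]+30)
    v,u=np.nonzero(g); a=np.degrees(np.arctan2(v+235-269,u+125-165)); return a.min(),a.max()
E
python3 - <<'E'
from lib import *
im0=cv2.imread("pics/scene0.png")[:,:,::-1]; print(needle(im0),green(im0))
im,c=snap("scene","s1"); print(needle(im),green(im))
d,_=snap("side","d1")
cv2.imwrite("pics/v1.png",cv2.hconcat([cv2.resize(im[130:330,90:390],(400,267)),cv2.resize(d[130:350,170:400],(400,383))[:267]])[:,:,::-1]) if 0 else None
a=cv2.resize(im[130:310,90:360],(400,267)); b=cv2.resize(d[140:350,190:400],(400,400)); a=cv2.copyMakeBorder(a,0,133,0,0,cv2.BORDER_CONSTANT)
cv2.imwrite("pics/v1.png",cv2.hconcat([a,b])[:,:,::-1])
E
```

```text
(np.float64(142.59464336859145), 6) (np.float64(-135.0), np.float64(-81.46923439005187))
(np.float64(161.8219812015815), 4) (np.float64(-135.0), np.float64(-81.46923439005187))
```

View pics/v1.png

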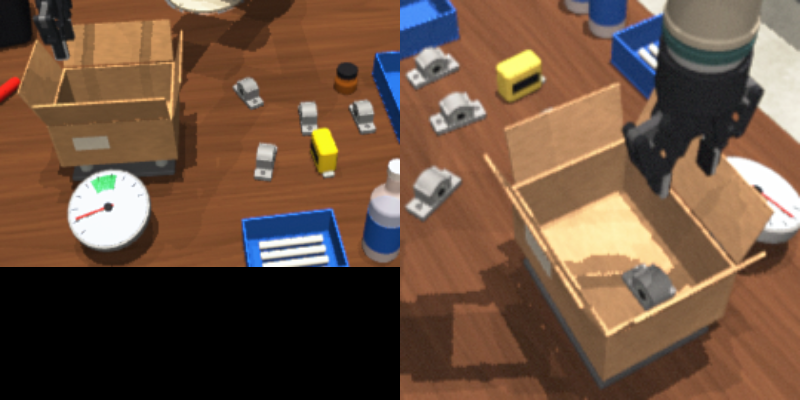

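```bash
cat >> lib.py <<'E'
def needle(im,hub=(162.9,269.3)):
    c=im.astype(int); w=np.clip(np.minimum(c[...,0]-c[...,1],c[...,0]-c[...,2])-25,0,None)
    v,u=np.mgrid[:384,:512]; x,y=u-hub[0],v-hub[1]; r=np.hypot(x,y); w=w*((r<22)&(r>5))
    a=np.degrees(np.arctan2((w*y/np.maximum(r,1)).sum(),(w*x/np.maximum(r,1)).sum()))%360
    return a,(a-134.3)%360*np.pi/180
E
python3 - <<'E'
from lib import *
for f in["scene0","s1"]: print(needle(cv2.imread(f"pics/{f}.png")[:,:,::-1]))
E
```

```text
(np.float64(138.02938087258985), np.float64(0.0650899752875919))
(np.float64(161.73230317297134), np.float64(0.4787840117736373))
```

>>> carry_out(
  linear=[
    [-0.0244, 0.051, 0],
    [-0.0244, 0.051, 0],
    [-0.0244, 0.051, 0],
    [-0.0244, 0.051, 0],
    [-0.0244, 0.051, 0],
    [-0.0244, 0.051, 0],
    [-0.0244, 0.051, 0],
    [-0.0244, 0.051, 0],
  ],
  angular=[
    [0, 0, -1],
    [0, 0, -1],
    [0, 0, -1],
    [0, 0, -1],
    [0, 0, -1],
    [0, 0, -1],
    [0, 0, -1],
    [0, 0, -1],
  ],
  hand=[0.8, 0.8, 0.8, 0.8, 0.8, 0.8, 0.8, 0.8],
)

```text
clock: 7.43
position: [0.5008, -0.0443, 0.4366]
ee_rot: [-0.001, 0.905, 0.425, -0.002]
contact_force: [-0.2, 0.3, 1.2]
width: 0.0679
gripper_force: 0.0
```

>>> carry_out(
  linear=[
    [-0.0244, 0.051, -0.03],
    [-0.0244, 0.051, -0.03],
    [-0.0244, 0.051, -0.03],
    [-0.0244, 0.051, -0.03],
    [0, 0, -0.06],
    [0, 0, -0.06],
    [0, 0, -0.06],
    [0, 0, -0.06],
  ],
  angular=[
    [0, 0, -1],
    [0, 0, -1],
    [0, 0, -1],
    [0, 0, -1],
    [0, 0, -1],
    [0, 0, -0.3],
    [0, 0, 0],
    [0, 0, 0],
  ],
  hand=[0.8, 0.8, 0.8, 0.8, 0.8, 0.8, 0.8, 0.8],
)

```text
clock: 8.1
position: [0.4517, 0.0569, 0.2562]
ee_rot: [-0.0, 0.974, 0.227, -0.001]
contact_force: [0.6, -0.2, -0.3]
width: 0.0686
gripper_force: 0.0
```

>>> carry_out(
  linear=[
    [0, 0, -0.06],
    [0, 0, -0.05],
    [0, 0, -0.028],
    [0, 0, 0],
  ],
  angular=[
    [0, 0, 0],
    [0, 0, 0],
    [0, 0, 0],
    [0, 0, 0],
  ],
  hand=[0.8, 0.8, 0.8, 0.8],
)

```text
clock: 8.43
position: [0.4504, 0.0565, 0.1856]
ee_rot: [-0.001, 0.974, 0.226, -0.005]
contact_force: [0.3, 0.1, 0.4]
width: 0.0685
gripper_force: 0.0
```

>>> carry_out(
  linear=[
    [0, 0, 0],
    [0, 0, 0],
    [0, 0, 0],
    [0, 0, 0],
    [0, 0, 0],
    [0, 0, 0],
    [0, 0, 0],
  ],
  angular=[
    [0, 0, 0],
    [0, 0, 0],
    [0, 0, 0],
    [0, 0, 0],
    [0, 0, 0],
    [0, 0, 0],
    [0, 0, 0],
  ],
  hand=[0.5, 0.1, 0.1, 0.1, 0.1, 0.1, 0.1],
)

```text
clock: 9.02
position: [0.4536, 0.0564, 0.1909]
ee_rot: [0.0, 0.974, 0.226, 0.001]
contact_force: [-0.7, -0.6, 6.7]
width: 0.0287
gripper_force: 79.8
```

>>> carry_out(
  linear=[
    [0, 0, 0.03],
    [0, 0, 0.06],
    [0, 0, 0.07],
    [0, 0, 0.07],
    [0, 0, 0.07],
    [0, 0, 0.07],
    [0, 0, 0.07],
    [0, 0, 0.07],
  ],
  angular=[
    [0, 0, 0],
    [0, 0, 0],
    [0, 0, 0],
    [0, 0, 0],
    [0, 0, 1],
    [0, 0, 1],
    [0, 0, 1],
    [0, 0, 1],
  ],
  hand=[0.1, 0.1, 0.1, 0.1, 0.1, 0.1, 0.1, 0.1],
)

```text
clock: 9.68
position: [0.4523, 0.0564, 0.4465]
ee_rot: [0.0, 0.925, 0.38, 0.0]
contact_force: [1.0, -0.7, -3.3]
width: 0.0289
gripper_force: 79.3
```

>>> carry_out(
  linear=[
    [0.0189, -0.056, 0],
    [0.0189, -0.056, 0],
    [0.0189, -0.056, 0],
    [0.0189, -0.056, 0],
    [0.0189, -0.056, 0],
    [0.0189, -0.056, 0],
    [0.0189, -0.056, 0],
    [0.0189, -0.056, 0],
  ],
  angular=[
    [0, 0, 1],
    [0, 0, 1],
    [0, 0, 1],
    [0, 0, 1],
    [0, 0, 1],
    [0, 0, 1],
    [0, 0, 1],
    [0, 0, 1],
  ],
  hand=[0.1, 0.1, 0.1, 0.1, 0.1, 0.1, 0.1, 0.1],
)

```text
clock: 10.35
position: [0.5286, -0.1689, 0.4444]
ee_rot: [-0.0, 0.758, 0.652, -0.0]
contact_force: [0.3, 0.2, -2.0]
width: 0.029
gripper_force: 83.3
```

>>> carry_out(
  linear=[
    [0.0189, -0.056, 0],
    [0.0189, -0.056, 0],
    [0, 0, 0],
    [0, 0, 0],
  ],
  angular=[
    [0, 0, 1],
    [0, 0, 0.3],
    [0, 0, 0],
    [0, 0, 0],
  ],
  hand=[0.1, 0.1, 0.1, 0.1],
)

```text
clock: 10.68
position: [0.5477, -0.225, 0.4437]
ee_rot: [-0.001, 0.726, 0.688, -0.0]
contact_force: [-0.0, -0.1, -3.7]
width: 0.0288
gripper_force: 83.4
```

Run:
```python
from lib import *
im,c=snap("wrist","w3"); d,_=snap("side"); s=manip.get_state();print(s["position"],s["width"])
cv2.imwrite("pics/v2.png",cv2.hconcat([cv2.resize(im[:,60:460],(400,384)),cv2.resize(d[150:350,200:400],(384,384))])[:,:,::-1])
```

```text
[ 0.54724328 -0.22308715  0.44422557] 0.028429461986191867
```

View pics/v2.png

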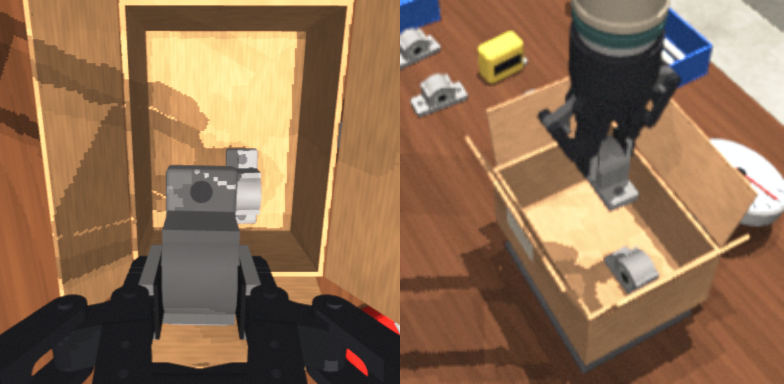

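Run:
```python
from lib import *
np.set_printoptions(precision=4,suppress=True)
c=cam("wrist"); R2=np.array([[.9987,-.0506],[.0506,.9987]])
for n,uv,z in [("bolt",(302,160),.065),("footL",(287,149),.065),("footR",(317,149),.065),("flo LT",(205,32),.053),("flo RT",(365,32),.053),("rim LT",(180,5),.149),("rim RT",(407,5),.149),("rim RB",(382,274),.149),("rim LB",(193,268),.149)]:
    P=plane(c,uv,z); print(n,P,(R2@(P[:2]-[.574,-.196])*1e3).round(1))
```

```text
bolt [ 0.5901 -0.2135  0.065 ] [ 17.  -16.6]
footL [ 0.5752 -0.2015  0.065 ] [ 1.5 -5.4]
footR [ 0.6054 -0.203   0.065 ] [31.7 -5.4]
flo LT [ 0.5011 -0.088   0.053 ] [-78.3 104.2]
flo RT [ 0.6533 -0.0956  0.053 ] [ 74.1 104.2]
rim LT [ 0.4986 -0.0872  0.149 ] [-80.8 104.9]
rim RT [ 0.654 -0.095  0.149] [ 74.8 104.9]
rim RB [ 0.647  -0.2998  0.149 ] [ 78.2 -99.9]
rim LB [ 0.4869 -0.2863  0.149 ] [-82.4 -94.5]
```

>>> carry_out(
  linear=[
    [-0.012, 0.009, -0.03],
    [0, 0, -0.06],
    [0, 0, -0.06],
    [0, 0, -0.06],
    [0, 0, -0.06],
    [0, 0, -0.06],
    [0, 0, -0.04],
    [0, 0, -0.012],
  ],
  angular=[
    [0, 0, 0],
    [0, 0, 0],
    [0, 0, 0],
    [0, 0, 0],
    [0, 0, 0],
    [0, 0, 0],
    [0, 0, 0],
    [0, 0, 0],
  ],
  hand=[0.1, 0.1, 0.1, 0.1, 0.1, 0.1, 0.1, 0.1],
)

```text
clock: 11.45
position: [0.5417, -0.2175, 0.2522]
ee_rot: [-0.001, 0.724, 0.689, 0.0]
contact_force: [2.1, 1.3, 6.6]
width: 0.0289
gripper_force: 86.3
```

>>> carry_out(
  linear=[
    [0, 0, 0],
    [0, 0, 0],
    [0, 0, 0],
  ],
  angular=[
    [0, 0, 0],
    [0, 0, 0],
    [0, 0, 0],
  ],
  hand=[0.1, 0.1, 0.1],
)

```text
clock: 11.7
position: [0.5435, -0.2191, 0.2566]
ee_rot: [0.003, 0.725, 0.689, 0.002]
contact_force: [5.0, -0.5, 2.3]
width: 0.0284
gripper_force: 86.8
```

>>> carry_out(
  linear=[
    [0, 0, 0],
    [0, 0, 0],
    [0, 0, 0],
    [0, 0, 0],
    [0, 0, 0],
  ],
  angular=[
    [0, 0, 0],
    [0, 0, 0],
    [0, 0, 0],
    [0, 0, 0],
    [0, 0, 0],
  ],
  hand=[0.42, 0.42, 0.44, 0.44, 0.44],
)

```text
clock: 12.12
position: [0.5443, -0.2195, 0.2576]
ee_rot: [0.005, 0.725, 0.689, 0.002]
contact_force: [6.6, 0.5, 3.2]
width: 0.0376
gripper_force: 0.0
```

>>> carry_out(
  linear=[
    [0, 0, 0.03],
    [0, 0, 0.06],
    [0, 0, 0.07],
    [0, 0, 0.07],
    [0, 0, 0.07],
    [0, 0, 0.07],
    [0, 0, 0],
    [0, 0, 0],
  ],
  angular=[
    [0, 0, 0],
    [0, 0, 0],
    [0, 0, 0],
    [0, 0, 0],
    [0, 0, 0],
    [0, 0, 0],
    [0, 0, 0],
    [0, 0, 0],
  ],
  hand=[0.44, 0.44, 0.44, 0.44, 0.44, 0.44, 0.44, 0.44],
)

```text
clock: 12.78
position: [0.5412, -0.2186, 0.4432]
ee_rot: [0.003, 0.725, 0.689, 0.001]
contact_force: [-0.4, 0.1, 0.1]
width: 0.0374
gripper_force: 0.0
```

Run:
```python
from lib import *
im,c=snap("wrist","w4"); s=manip.get_state();print(s["position"],s["width"])
sc,_=snap("scene","s2");print(needle(sc))
cv2.imwrite("pics/v3.png",cv2.hconcat([cv2.resize(im[:,60:460],(400,384)),cv2.resize(sc[170:302,150:355],(400,258),interpolation=2)] if 0 else [cv2.resize(im[:,60:460],(400,384)),cv2.copyMakeBorder(cv2.resize(sc[170:300,130:355],(400,231)),0,153,0,0,cv2.BORDER_CONSTANT)])[:,:,::-1])
```

```text
[ 0.54092726 -0.21844654  0.44081183] 0.03737559166225988
(np.float64(192.24520253314142), np.float64(1.0113345699382763))
```

View pics/v3.png

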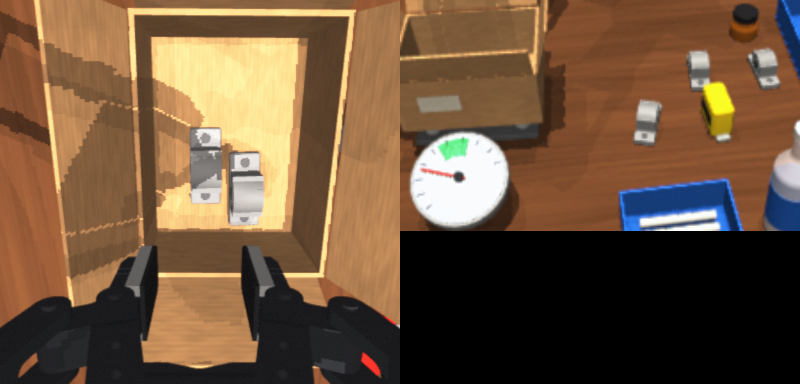

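Run:
```python
from lib import *
c=cam("wrist"); R2=np.array([[.9987,-.0506],[.0506,.9987]])
for n,uv,z in [("C t",(265,128),.059),("C b",(266,203),.059),("D t",(304,153),.059),("D b",(304,224),.059),("rim LT",(192,9),.143),("rim RT",(414,9),.143)]:
    P=plane(c,uv,z); print(n,(R2@(P[:2]-[.573,-.196])*1e3).round(1))
```

```text
C t [-26.1  19.1]
C b [-24.6 -58.8]
D t [13.6 -5.8]
D b [ 16.5 -82.4]
rim LT [-78.2 106.5]
rim RT [ 74.8 106.7]
```

>>> carry_out(
  linear=[
    [0.0023, 0.0159, 0],
    [0.0023, 0.0159, 0],
    [0.0023, 0.0159, 0],
    [0.0023, 0.0159, 0],
    [0.0023, 0.0159, 0],
    [0.0023, 0.0159, 0],
    [0.0023, 0.0159, 0],
    [0.0023, 0.0159, 0],
  ],
  angular=[
    [0, 0, -1],
    [0, 0, -1],
    [0, 0, -1],
    [0, 0, -1],
    [0, 0, -1],
    [0, 0, -1],
    [0, 0, -1],
    [0, 0, -1],
  ],
  hand=[0, 0, 0, 0, 0, 0, 0, 0],
)

```text
clock: 13.55
position: [0.5503, -0.1549, 0.4369]
ee_rot: [-0.002, 0.905, 0.424, -0.002]
contact_force: [0.3, -0.5, 0.2]
width: -0.0002
gripper_force: 0.0
```

>>> carry_out(
  linear=[
    [0, 0, 0],
    [0, 0, 0],
    [0, 0, 0],
    [0, 0, 0],
    [0, 0, 0],
    [0, 0, 0],
    [0, 0, 0],
    [0, 0, 0],
  ],
  angular=[
    [0, 0, -1],
    [0, 0, -1],
    [0, 0, -1],
    [0, 0, -1],
    [0, 0, -1],
    [0, 0, -1],
    [0, 0, -1],
    [0, 0, -1],
  ],
  hand=[0, 0, 0, 0, 0, 0, 0, 0],
)

```text
clock: 14.22
position: [0.5503, -0.1552, 0.4369]
ee_rot: [-0.001, 0.993, 0.118, -0.002]
contact_force: [-0.5, -0.1, -0.6]
width: 0.0003
gripper_force: 0.0
```

>>> carry_out(
  linear=[
    [0, 0, 0],
    [0, 0, 0],
    [0, 0, 0],
    [0, 0, -0.06],
    [0, 0, -0.06],
    [0, 0, -0.06],
    [0, 0, -0.06],
    [0, 0, -0.06],
  ],
  angular=[
    [0, 0, -1],
    [0, 0, -1],
    [0, 0, -1],
    [0, 0, -0.6],
    [0, 0, 0],
    [0, 0, 0],
    [0, 0, 0],
    [0, 0, 0],
  ],
  hand=[0, 0, 0, 0, 0, 0, 0, 0],
)

```text
clock: 14.88
position: [0.5497, -0.1549, 0.286]
ee_rot: [-0.001, 1.0, -0.024, -0.002]
contact_force: [-0.4, 0.3, -0.7]
width: -0.0001
gripper_force: 0.0
```

>>> carry_out(
  linear=[
    [0, 0, -0.05],
    [0, 0, -0.04],
    [0, 0, -0.03],
    [0, 0, -0.014],
    [0, 0, 0],
    [0, 0, 0],
  ],
  angular=[
    [0, 0, 0],
    [0, 0, 0],
    [0, 0, 0],
    [0, 0, 0],
    [0, 0, 0],
    [0, 0, 0],
  ],
  hand=[0, 0, 0, 0, 0, 0],
)

```text
clock: 15.38
position: [0.5507, -0.1554, 0.2213]
ee_rot: [-0.0, 1.0, -0.024, -0.001]
contact_force: [1.1, 0.1, 1.0]
width: -0.0003
gripper_force: 0.0
```

>>> carry_out(
  linear=[
    [0, 0, 0.008],
    [0, -0.006, 0],
    [0, -0.006, 0],
    [0, -0.006, 0],
    [0, -0.006, 0],
    [0, -0.006, 0],
    [0, -0.006, 0],
    [0, 0, 0],
  ],
  angular=[
    [0, 0, 0],
    [0, 0, 0],
    [0, 0, 0],
    [0, 0, 0],
    [0, 0, 0],
    [0, 0, 0],
    [0, 0, 0],
    [0, 0, 0],
  ],
  hand=[0, 0, 0, 0, 0, 0, 0, 0],
)

```text
clock: 16.05
position: [0.5509, -0.1741, 0.2257]
ee_rot: [0.0, 1.0, -0.024, -0.0]
contact_force: [-0.4, 0.0, -0.3]
width: -0.0
gripper_force: 0.0
```

>>> carry_out(
  linear=[
    [0, 0.01, 0.03],
    [0, 0, 0.07],
    [0, 0, 0.07],
    [0, 0, 0.07],
    [0, 0, 0.07],
    [0, 0, 0.07],
    [0, 0.02, 0.05],
    [0, 0, 0],
  ],
  angular=[
    [0, 0, 0],
    [0, 0, 0],
    [0, 0, 0],
    [0, 0, 0],
    [0, 0, 0],
    [0, 0, 0],
    [0, 0, 0],
    [0, 0, 0],
  ],
  hand=[0, 0, 0, 0, 0, 0, 0, 0],
)

```text
clock: 16.72
position: [0.5517, -0.1579, 0.4472]
ee_rot: [0.002, 1.0, -0.024, 0.006]
contact_force: [0.4, 0.0, 0.4]
width: 0.0001
gripper_force: 0.0
```

Run:
```python
from lib import *
im,c=snap("wrist","w5"); s=manip.get_state();print(s["position"],s["ee_rot"])
d,cd=snap("side","d2")
R2=np.array([[.9987,-.0506],[.0506,.9987]])
# expected C top end in side view
for ly in (10,15,19): 
    P=np.r_[R2.T@np.array([-.025,ly*1e-3])+[.573,-.196],.059]; print(ly,proj(cd,P),proj(c,P))
```

```text
[ 0.5512642  -0.15821257  0.44421617] [ 0.00131031  0.99971863 -0.02344817  0.00333526]
10 [290.35237702 283.33355924] [283.65444749 174.08378648]
15 [289.19891122 281.63604647] [278.92098047 174.06515422]
19 [288.28177664 280.28633359] [275.13394829 174.05024739]
```

Run:
```python
from lib import *
im=cv2.imread("pics/w5.png"); c=cam("wrist"); R2=np.array([[.9987,-.0506],[.0506,.9987]])
hsv=cv2.cvtColor(im,cv2.COLOR_BGR2HSV); m=((hsv[...,1]<45)&(hsv[...,2]>95)).astype(np.uint8)
n,l,s,ce=cv2.connectedComponentsWithStats(m)
for k in range(1,n):
    if s[k,4]>60: 
        x,y,w,h,a=s[k]; P=plane(c,(x,y+h/2),.059);Q=plane(c,(x+w,y+h/2),.059); print(s[k],[(R2@(q[:2]-[.573,-.196])*1e3).round(1) for q in (P,Q)])
```

```text
[  18   45   52   79 2256] [array([ 59.2, 270.1]), array([ 59.4, 219.7])]
[ 302  116   79   35 2403] [array([13.6, -6.7]), array([ 13.9, -86.2])]
[ 280  157   76   36 2326] [array([-29.1,  14.5]), array([-28.8, -64.6])]
[241 245  14  49 481] [array([-138.2,   56.2]), array([-138.2,   40.4])]
[264 245  14  49 479] [array([-138.1,   30.3]), array([-138.1,   14.4])]
```

>>> carry_out(
  linear=[
    [-0.001, 0.07, 0],
    [-0.001, 0.07, 0],
    [-0.001, 0.07, 0],
    [-0.001, 0.07, 0],
    [-0.001, 0.07, 0],
    [-0.001, 0.07, 0],
    [-0.001, 0.07, 0],
    [0, 0.07, 0],
  ],
  angular=[
    [0, 0, -0.39],
    [0, 0, 0],
    [0, 0, 0],
    [0, 0, 0],
    [0, 0, 0],
    [0, 0, 0],
    [0, 0, 0],
    [0, 0, 0],
  ],
  hand=[0.8, 0.8, 0.8, 0.8, 0.8, 0.8, 0.8, 0.8],
)

```text
clock: 17.48
position: [0.5468, 0.1228, 0.4385]
ee_rot: [0.001, 0.999, -0.04, -0.002]
contact_force: [1.0, -0.3, 0.1]
width: 0.0679
gripper_force: 0.0
```

>>> carry_out(
  linear=[
    [0, 0.048, -0.03],
    [0, 0.048, -0.03],
    [0, 0, -0.07],
    [0, 0, -0.07],
    [0, 0, -0.07],
    [0, 0, -0.07],
    [0, 0, -0.07],
    [0, 0, -0.05],
  ],
  angular=[
    [0, 0, 0],
    [0, 0, 0],
    [0, 0, 0],
    [0, 0, 0],
    [0, 0, 0],
    [0, 0, 0],
    [0, 0, 0],
    [0, 0, 0],
  ],
  hand=[0.8, 0.8, 0.8, 0.8, 0.8, 0.8, 0.8, 0.8],
)

```text
clock: 18.15
position: [0.5452, 0.1689, 0.2058]
ee_rot: [0.001, 0.999, -0.039, -0.004]
contact_force: [-0.4, -0.5, -0.5]
width: 0.0683
gripper_force: 0.0
```

>>> carry_out(
  linear=[
    [0, 0, -0.03],
    [0, 0, 0],
    [0, 0, 0],
  ],
  angular=[
    [0, 0, 0],
    [0, 0, 0],
    [0, 0, 0],
  ],
  hand=[0.8, 0.8, 0.8],
)

```text
clock: 18.4
position: [0.5465, 0.1691, 0.1937]
ee_rot: [0.001, 0.999, -0.039, -0.002]
contact_force: [0.4, 0.4, 0.1]
width: 0.0683
gripper_force: 0.0
```

>>> carry_out(
  linear=[
    [0, 0, 0],
    [0, 0, 0],
    [0, 0, 0],
    [0, 0, 0],
    [0, 0, 0],
    [0, 0, 0],
    [0, 0, 0],
  ],
  angular=[
    [0, 0, 0],
    [0, 0, 0],
    [0, 0, 0],
    [0, 0, 0],
    [0, 0, 0],
    [0, 0, 0],
    [0, 0, 0],
  ],
  hand=[0.5, 0.1, 0.1, 0.1, 0.1, 0.1, 0.1],
)

```text
clock: 18.98
position: [0.548, 0.1696, 0.1974]
ee_rot: [-0.0, 0.999, -0.039, 0.002]
contact_force: [-1.3, 0.1, 6.6]
width: 0.0282
gripper_force: 81.2
```

>>> carry_out(
  linear=[
    [0, 0, 0.03],
    [0, 0, 0.06],
    [0, 0, 0.07],
    [0, 0, 0.07],
    [0, 0, 0.07],
    [0, 0, 0.07],
    [0, 0, 0.07],
    [0, 0, 0.06],
  ],
  angular=[
    [0, 0, 0],
    [0, 0, 0],
    [0, 0, 0],
    [0, 0, 0],
    [0, 0, 1],
    [0, 0, 1],
    [0, 0, 1],
    [0, 0, 1],
  ],
  hand=[0.1, 0.1, 0.1, 0.1, 0.1, 0.1, 0.1, 0.1],
)

```text
clock: 19.65
position: [0.5468, 0.1694, 0.4483]
ee_rot: [0.0, 0.992, 0.122, 0.001]
contact_force: [-0.4, -0.1, -2.0]
width: 0.0284
gripper_force: 80.3
```

>>> carry_out(
  linear=[
    [0.0078, -0.0549, 0],
    [0.0078, -0.0549, 0],
    [0.0078, -0.0549, 0],
    [0.0078, -0.0549, 0],
    [0.0078, -0.0549, 0],
    [0.0078, -0.0549, 0],
    [0.0078, -0.0549, 0],
    [0.0078, -0.0549, 0],
  ],
  angular=[
    [0, 0, 1],
    [0, 0, 1],
    [0, 0, 1],
    [0, 0, 1],
    [0, 0, 1],
    [0, 0, 1],
    [0, 0, 1],
    [0, 0, 1],
  ],
  hand=[0.1, 0.1, 0.1, 0.1, 0.1, 0.1, 0.1, 0.1],
)

```text
clock: 20.32
position: [0.5781, -0.0514, 0.4454]
ee_rot: [-0.0, 0.904, 0.428, -0.0]
contact_force: [0.2, -0.1, -2.5]
width: 0.0282
gripper_force: 80.3
```

>>> carry_out(
  linear=[
    [0.0078, -0.0549, 0],
    [0.0078, -0.0549, 0],
    [0.0078, -0.0549, 0],
    [0.0078, -0.0549, 0],
    [0, 0, 0],
    [0, 0, 0],
    [0, 0, 0],
    [0, 0, 0],
  ],
  angular=[
    [0, 0, 1],
    [0, 0, 1],
    [0, 0, 1],
    [0, 0, 1],
    [0, 0, 1],
    [0, 0, 1],
    [0, 0, 1],
    [0, 0, 1],
  ],
  hand=[0.1, 0.1, 0.1, 0.1, 0.1, 0.1, 0.1, 0.1],
)

```text
clock: 20.98
position: [0.5938, -0.1602, 0.4451]
ee_rot: [-0.001, 0.723, 0.691, -0.0]
contact_force: [-0.6, -0.2, -2.8]
width: 0.0283
gripper_force: 80.3
```

>>> carry_out(
  linear=[
    [0, 0, -0.03],
    [0, 0, -0.06],
    [0, 0, -0.06],
    [0, 0, 0],
    [0, 0, 0],
  ],
  angular=[
    [0, 0, 0],
    [0, 0, 0],
    [0, 0, 0],
    [0, 0, 0],
    [0, 0, 0],
  ],
  hand=[0.1, 0.1, 0.1, 0.1, 0.1],
)

```text
clock: 21.4
position: [0.5935, -0.1597, 0.3691]
ee_rot: [-0.002, 0.724, 0.689, -0.001]
contact_force: [0.4, -0.1, -2.0]
width: 0.0281
gripper_force: 80.1
```

>>> carry_out(
  linear=[
    [0, 0, -0.06],
    [0, 0, -0.06],
    [0, 0, -0.06],
    [0, 0, -0.04],
    [0, 0, -0.02],
    [0, 0, 0],
    [0, 0, 0],
  ],
  angular=[
    [0, 0, 0],
    [0, 0, 0],
    [0, 0, 0],
    [0, 0, 0],
    [0, 0, 0],
    [0, 0, 0],
    [0, 0, 0],
  ],
  hand=[0.1, 0.1, 0.1, 0.1, 0.1, 0.1, 0.1],
)

```text
clock: 21.98
position: [0.5952, -0.1603, 0.2524]
ee_rot: [0.001, 0.724, 0.689, 0.001]
contact_force: [0.2, -0.2, -2.6]
width: 0.0286
gripper_force: 80.4
```

>>> carry_out(
  linear=[
    [0, 0, 0],
    [0, 0, 0],
    [0, 0, 0],
    [0, 0, 0],
    [0, 0, 0],
  ],
  angular=[
    [0, 0, 0],
    [0, 0, 0],
    [0, 0, 0],
    [0, 0, 0],
    [0, 0, 0],
  ],
  hand=[0.42, 0.42, 0.48, 0.48, 0.48],
)

```text
clock: 22.4
position: [0.5944, -0.16, 0.2517]
ee_rot: [0.001, 0.724, 0.689, 0.0]
contact_force: [-1.1, -1.1, 0.1]
width: 0.0409
gripper_force: 0.0
```

>>> carry_out(
  linear=[
    [0, 0, 0.03],
    [0, 0, 0.06],
    [0, 0, 0.07],
    [0, 0, 0.07],
    [0, 0, 0.07],
    [0, 0, 0.07],
    [0, -0.04, 0.03],
    [0, -0.04, 0],
  ],
  angular=[
    [0, 0, 0],
    [0, 0, 0],
    [0, 0, 0],
    [0, 0, 0],
    [0, 0, 0],
    [0, 0, 0],
    [0, 0, 0],
    [0, 0, 0],
  ],
  hand=[0.48, 0.48, 0.48, 0.48, 0.48, 0.48, 0.48, 0.48],
)

```text
clock: 23.07
position: [0.5947, -0.1996, 0.457]
ee_rot: [0.005, 0.724, 0.69, 0.002]
contact_force: [0.4, -0.2, -0.5]
width: 0.041
gripper_force: 0.0
```

>>> carry_out(
  linear=[
    [0, -0.02, 0],
    [0, 0, 0],
    [0, 0, 0],
  ],
  angular=[
    [0, 0, 0],
    [0, 0, 0],
    [0, 0, 0],
  ],
  hand=[0.48, 0.48, 0.48],
)

```text
clock: 23.32
position: [0.5939, -0.21, 0.4495]
ee_rot: [-0.001, 0.725, 0.689, -0.0]
contact_force: [1.0, 0.2, -0.5]
width: 0.0406
gripper_force: 0.0
```

```bash
cat >> lib.py <<'E'
def blobs(im,c,z,org=(.573,-.196)):
    R2=np.array([[.9987,-.0506],[.0506,.9987]])
    hsv=cv2.cvtColor(im,cv2.COLOR_RGB2HSV); m=((hsv[...,1]<45)&(hsv[...,2]>95)).astype(np.uint8)
    n,l,s,ce=cv2.connectedComponentsWithStats(m)
    for k in range(1,n):
        x,y,w,h,a=s[k]
        if a>150: print((x,y,w,h,a),[(R2@(plane(c,q,z)[:2]-org)*1e3).round(0).tolist() for q in ((x,y+h/2),(x+w,y+h/2),(x+w/2,y),(x+w/2,y+h))])
E
python3 - <<'E'
from lib import *
im,c=snap("wrist","w6"); print(manip.get_state()["position"])
blobs(im,c,.054)
sc,_=snap("scene","s3");print(needle(sc))
s0=cv2.imread("pics/scene0.png")[:,:,::-1].astype(int)
for (u,v) in [(334,207),(269,238),(324,182),(309,232)]: print((u,v),abs(sc[v-14:v+14,u-14:u+14].astype(int)-s0[v-14:v+14,u-14:u+14]).mean().round(1))
E
```

```text
[ 0.59398418 -0.20944659  0.44947544]
(np.int32(246), np.int32(91), np.int32(40), np.int32(96), np.int32(2678)) [[6.0, 18.0], [48.0, 18.0], [27.0, 66.0], [28.0, -33.0]]
(np.int32(405), np.int32(91), np.int32(90), np.int32(132), np.int32(8192)) [[175.0, -0.0], [270.0, -0.0], [212.0, 66.0], [234.0, -75.0]]
(np.int32(205), np.int32(143), np.int32(29), np.int32(18), np.int32(520)) [[-37.0, 5.0], [-7.0, 5.0], [-22.0, 14.0], [-22.0, -5.0]]
(np.int32(202), np.int32(164), np.int32(33), np.int32(50), np.int32(1423)) [[-42.0, -36.0], [-6.0, -36.0], [-23.0, -8.0], [-25.0, -64.0]]
(np.int32(243), np.int32(190), np.int32(31), np.int32(47), np.int32(1278)) [[2.0, -64.0], [37.0, -64.0], [19.0, -37.0], [19.0, -92.0]]
(np.int32(448), np.int32(308), np.int32(32), np.int32(32), np.int32(360)) [[252.0, -206.0], [291.0, -206.0], [268.0, -184.0], [275.0, -230.0]]
(np.float64(225.48667490887775), np.float64(1.5915077111056168))
(334, 207) 0.9
(269, 238) 6.1
(324, 182) 3.5
(309, 232) 2.7
```

>>> carry_out(
  linear=[
    [0.0073, 0.0347, 0],
    [0.0073, 0.0347, 0],
    [0.0073, 0.0347, 0],
    [0.0073, 0.0347, 0],
    [0.0073, 0.0347, 0],
    [0.0073, 0.0347, 0],
    [0.0073, 0.0347, 0],
    [0.0073, 0.0347, 0],
  ],
  angular=[
    [0, 0, 1],
    [0, 0, 1],
    [0, 0, 1],
    [0, 0, 1],
    [0, 0, 1],
    [0, 0, 1],
    [0, 0, 1],
    [0, 0, 1],
  ],
  hand=[0.8, 0.8, 0.8, 0.8, 0.8, 0.8, 0.8, 0.8],
)

```text
clock: 24.08
position: [0.6233, -0.0691, 0.45]
ee_rot: [-0.001, 0.469, 0.883, 0.0]
contact_force: [0.1, -0.8, -0.7]
width: 0.0682
gripper_force: 0.0
```

>>> carry_out(
  linear=[
    [0.0073, 0.0347, 0],
    [0.0073, 0.0347, 0],
    [0.0073, 0.0347, 0],
    [0.0073, 0.0347, 0],
    [0.0073, 0.0347, 0],
    [0.0073, 0.0347, 0],
    [0.0073, 0.0347, 0],
    [0.0073, 0.0347, 0],
  ],
  angular=[
    [0, 0, 1],
    [0, 0, 1],
    [0, 0, 1],
    [0, 0, 1],
    [0, 0, 1],
    [0, 0, 1],
    [0, 0, 1],
    [0, 0, 1],
  ],
  hand=[0.8, 0.8, 0.8, 0.8, 0.8, 0.8, 0.8, 0.8],
)

```text
clock: 24.75
position: [0.6522, 0.0697, 0.45]
ee_rot: [-0.001, 0.167, 0.986, 0.0]
contact_force: [-0.1, -0.3, 0.5]
width: 0.0684
gripper_force: 0.0
```

>>> carry_out(
  linear=[
    [0, 0, -0.02],
    [0, 0, -0.02],
    [0, 0, 0],
    [0, 0, 0],
  ],
  angular=[
    [0, 0, 0],
    [0, 0, 0],
    [0, 0, 0],
    [0, 0, 0],
  ],
  hand=[0.8, 0.8, 0.8, 0.8],
)

```text
clock: 25.08
position: [0.6521, 0.0672, 0.4291]
ee_rot: [-0.002, 0.17, 0.985, -0.0]
contact_force: [0.7, -0.1, 0.3]
width: 0.0683
gripper_force: 0.0
```

Run:
```python
from lib import *
im,c=snap("wrist","w7"); print(manip.get_state()["position"],manip.get_state()["ee_rot"])
hsv=cv2.cvtColor(im,cv2.COLOR_RGB2HSV); m=((hsv[...,1]<50)&(hsv[...,2]>90)).astype(np.uint8)
for k in cv2.findContours(m,cv2.RETR_EXTERNAL,cv2.CHAIN_APPROX_NONE)[0]:
    if cv2.contourArea(k)>500:
        W=np.array([plane(c,q[0],.012)[:2] for q in k],np.float32); r=cv2.minAreaRect(W*1000); print(np.round(r[0],1),np.round(r[1]),round(r[2],1))
```

```text
[0.65235643 0.06703051 0.42994114] [-8.36535884e-04  1.70037081e-01  9.85437273e-01 -2.67129111e-04]
[993.8 185.4] [41. 41.] 70.5
[903.8  68.4] [16. 80.] 0.0
[883.5  68.2] [80. 16.] 90.0
[863.2  67.6] [78. 15.] 90.0
[929.6 288.8] [90. 41.] 40.8
[ 730.3 -208. ] [40. 64.] 85.4
[829.7 147. ] [87. 24.] 5.6
[ 739.7 -107.7] [24. 87.] 45.4
[846.5 291.4] [35. 61.] 46.8
[ 660.5 -263.6] [ 50. 131.] 86.8
[651.2  68.8] [32. 80.] 72.2
[577.1 281.8] [59. 50.] 70.5
```

>>> carry_out(
  linear=[
    [-0.002, 0.003, -0.07],
    [0, 0, -0.07],
    [0, 0, -0.07],
    [0, 0, -0.07],
    [0, 0, -0.07],
    [0, 0, -0.06],
    [0, 0, -0.04],
    [0, 0, -0.018],
  ],
  angular=[
    [0, 0, 0.44],
    [0, 0, 0],
    [0, 0, 0],
    [0, 0, 0],
    [0, 0, 0],
    [0, 0, 0],
    [0, 0, 0],
    [0, 0, 0],
  ],
  hand=[0.8, 0.8, 0.8, 0.8, 0.8, 0.8, 0.8, 0.8],
)

```text
clock: 25.8
position: [0.6505, 0.0683, 0.1936]
ee_rot: [-0.003, 0.153, 0.988, -0.0]
contact_force: [0.5, -1.2, -0.3]
width: 0.068
gripper_force: 0.0
```

>>> carry_out(
  linear=[
    [0, 0, 0],
    [0, 0, 0],
    [0, 0, 0],
    [0, 0, 0],
    [0, 0, 0],
    [0, 0, 0],
    [0, 0, 0],
    [0, 0, 0],
  ],
  angular=[
    [0, 0, 0],
    [0, 0, 0],
    [0, 0, 0],
    [0, 0, 0],
    [0, 0, 0],
    [0, 0, 0],
    [0, 0, 0],
    [0, 0, 0],
  ],
  hand=[0.8, 0.5, 0.1, 0.1, 0.1, 0.1, 0.1, 0.1],
)

```text
clock: 26.47
position: [0.6525, 0.0691, 0.1992]
ee_rot: [0.002, 0.152, 0.988, 0.0]
contact_force: [-0.5, -0.6, 6.1]
width: 0.0278
gripper_force: 81.4
```

>>> carry_out(
  linear=[
    [0, 0, 0.03],
    [0, 0, 0.06],
    [0, 0, 0.07],
    [0, 0, 0.07],
    [0, 0, 0.07],
    [0, 0, 0.07],
    [0, 0, 0.07],
    [0, 0, 0.06],
  ],
  angular=[
    [0, 0, 0],
    [0, 0, 0],
    [0, 0, 0],
    [0, 0, 0],
    [0, 0, -1],
    [0, 0, -1],
    [0, 0, -1],
    [0, 0, -1],
  ],
  hand=[0.1, 0.1, 0.1, 0.1, 0.1, 0.1, 0.1, 0.1],
)

```text
clock: 27.13
position: [0.651, 0.0693, 0.4496]
ee_rot: [0.001, 0.309, 0.951, 0.0]
contact_force: [0.9, 0.5, -1.9]
width: 0.0282
gripper_force: 80.3
```

>>> carry_out(
  linear=[
    [-0.0168, -0.0343, 0],
    [-0.0168, -0.0343, 0],
    [-0.0168, -0.0343, 0],
    [-0.0168, -0.0343, 0],
    [-0.0168, -0.0343, 0],
    [-0.0168, -0.0343, 0],
    [-0.0168, -0.0343, 0],
    [-0.0168, -0.0343, 0],
  ],
  angular=[
    [0, 0, -1],
    [0, 0, -1],
    [0, 0, -1],
    [0, 0, -1],
    [0, 0, -1],
    [0, 0, -1],
    [0, 0, -1],
    [0, 0, -1],
  ],
  hand=[0.1, 0.1, 0.1, 0.1, 0.1, 0.1, 0.1, 0.1],
)

```text
clock: 27.8
position: [0.5835, -0.0686, 0.4467]
ee_rot: [-0.0, 0.593, 0.805, -0.0]
contact_force: [0.5, 0.4, -2.0]
width: 0.0281
gripper_force: 80.3
```

>>> carry_out(
  linear=[
    [-0.0168, -0.0343, 0],
    [-0.0168, -0.0343, 0],
    [-0.0168, -0.0343, 0],
    [-0.0168, -0.0343, 0],
    [0, 0, 0],
    [0, 0, 0],
    [0, 0, 0],
  ],
  angular=[
    [0, 0, -1],
    [0, 0, -1],
    [0, 0, -1],
    [0, 0, -1],
    [0, 0, -0.4],
    [0, 0, 0],
    [0, 0, 0],
  ],
  hand=[0.1, 0.1, 0.1, 0.1, 0.1, 0.1, 0.1],
)

```text
clock: 28.38
position: [0.5505, -0.1365, 0.4468]
ee_rot: [-0.0, 0.723, 0.691, 0.0]
contact_force: [0.7, 0.9, -2.6]
width: 0.0281
gripper_force: 80.3
```

>>> carry_out(
  linear=[
    [0, 0, -0.03],
    [0, 0, -0.06],
    [0, 0, -0.06],
    [0, 0, -0.06],
    [0, 0, -0.06],
    [0, 0, -0.06],
    [0, 0, 0],
    [0, 0, 0],
  ],
  angular=[
    [0, 0, 0],
    [0, 0, 0],
    [0, 0, 0],
    [0, 0, 0],
    [0, 0, 0],
    [0, 0, 0],
    [0, 0, 0],
    [0, 0, 0],
  ],
  hand=[0.1, 0.1, 0.1, 0.1, 0.1, 0.1, 0.1, 0.1],
)

```text
clock: 29.05
position: [0.5505, -0.1358, 0.2806]
ee_rot: [-0.002, 0.723, 0.691, -0.001]
contact_force: [0.4, 1.2, -1.3]
width: 0.0284
gripper_force: 80.1
```

Down to 0.240: −0.041.

>>> carry_out(
  linear=[
    [0, 0, -0.03],
    [0, 0, -0.03],
    [0, 0, -0.02],
    [0, 0, 0],
    [0, 0, 0],
  ],
  angular=[
    [0, 0, 0],
    [0, 0, 0],
    [0, 0, 0],
    [0, 0, 0],
    [0, 0, 0],
  ],
  hand=[0.1, 0.1, 0.1, 0.1, 0.1],
)

```text
clock: 29.47
position: [0.5518, -0.1367, 0.2432]
ee_rot: [0.001, 0.723, 0.691, 0.001]
contact_force: [1.8, 0.4, -0.7]
width: 0.0283
gripper_force: 81.7
```

>>> carry_out(
  linear=[
    [0, 0, 0],
    [0, 0, 0],
    [0, 0, 0],
    [0, 0, 0],
    [0, 0, 0],
  ],
  angular=[
    [0, 0, 0],
    [0, 0, 0],
    [0, 0, 0],
    [0, 0, 0],
    [0, 0, 0],
  ],
  hand=[0.42, 0.42, 0.44, 0.44, 0.44],
)

```text
clock: 29.88
position: [0.5523, -0.1369, 0.2433]
ee_rot: [0.002, 0.723, 0.69, 0.002]
contact_force: [6.5, 1.1, 1.9]
width: 0.0373
gripper_force: 0.0
```

>>> carry_out(
  linear=[
    [0, 0, 0.03],
    [0, 0, 0.06],
    [0, 0, 0.07],
    [0, 0, 0.07],
    [0, 0, 0.07],
    [0, 0, 0.07],
    [0, -0.05, 0.03],
    [0, -0.05, 0],
  ],
  angular=[
    [0, 0, 0],
    [0, 0, 0],
    [0, 0, 0],
    [0, 0, 0],
    [0, 0, 0],
    [0, 0, 0],
    [0, 0, 0],
    [0, 0, 0],
  ],
  hand=[0.44, 0.44, 0.44, 0.44, 0.44, 0.44, 0.44, 0.44],
)

```text
clock: 30.55
position: [0.5505, -0.1862, 0.4476]
ee_rot: [0.004, 0.722, 0.691, 0.001]
contact_force: [0.2, -0.3, -0.8]
width: 0.0377
gripper_force: 0.0
```

>>> carry_out(
  linear=[
    [0, -0.04, 0],
    [0, 0, 0],
    [0, 0, 0],
  ],
  angular=[
    [0, 0, 0],
    [0, 0, 0],
    [0, 0, 0],
  ],
  hand=[0.44, 0.44, 0.44],
)

```text
clock: 30.8
position: [0.5499, -0.2072, 0.4416]
ee_rot: [-0.001, 0.724, 0.69, -0.0]
contact_force: [0.2, 0.6, 0.1]
width: 0.0378
gripper_force: 0.0
```

Run:
```python
from lib import *
im,c=snap("wrist","w8"); print(manip.get_state()["position"])
sc,_=snap("scene","s4");print(needle(sc))
cv2.imwrite("pics/v4.png",cv2.hconcat([cv2.resize(im[:,60:460],(400,384)),cv2.resize(sc[130:322,90:290],(400,384),interpolation=2)])[:,:,::-1])
```

```text
[ 0.55004844 -0.20643062  0.44148693]
(np.float64(258.8159062757396), np.float64(2.1732125356163268))
```

View pics/v4.png

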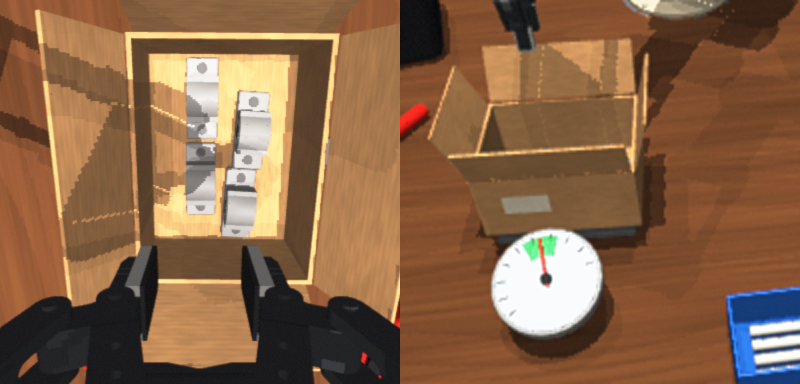

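>>> carry_out(
  linear=[
    [0.0016, 0.068, 0],
    [0.0016, 0.068, 0],
    [0.0016, 0.068, 0],
    [0.0016, 0.068, 0],
    [0.0016, 0.068, 0],
    [0.0016, 0.068, 0],
    [0.0016, 0.068, 0],
    [0.0016, 0.068, 0],
  ],
  angular=[
    [0, 0, 0],
    [0, 0, 0],
    [0, 0, 0],
    [0, 0, 0],
    [0, 0, 0],
    [0, 0, 0],
    [0, 0, 0],
    [0, 0, 0],
  ],
  hand=[0.7, 0.7, 0.7, 0.7, 0.7, 0.7, 0.7, 0.7],
)

```text
clock: 31.57
position: [0.5561, 0.0681, 0.4417]
ee_rot: [-0.0, 0.723, 0.691, -0.0]
contact_force: [0.3, -0.3, 0.2]
width: 0.0597
gripper_force: 0.0
```

>>> carry_out(
  linear=[
    [0.0016, 0.068, 0],
    [0.0016, 0.068, 0],
    [0.0016, 0.068, 0],
    [0, 0.05, 0],
    [0, 0, 0],
    [0, 0, 0],
    [0, 0, 0],
    [0, 0, 0],
  ],
  angular=[
    [0, 0, 0],
    [0, 0, 0],
    [0, 0, 0],
    [0, 0, 0],
    [0, 0, 0],
    [0, 0, 0],
    [0, 0, 0],
    [0, 0, 0],
  ],
  hand=[0.7, 0.7, 0.7, 0.7, 0.7, 0.7, 0.7, 0.7],
)

```text
clock: 32.23
position: [0.5593, 0.1917, 0.4417]
ee_rot: [0.0, 0.723, 0.69, -0.0]
contact_force: [0.3, 0.2, -0.1]
width: 0.0596
gripper_force: 0.0
```

Run:
```python
from lib import *
im,c=snap("wrist","w9"); print(manip.get_state()["position"],manip.get_state()["ee_rot"])
hsv=cv2.cvtColor(im,cv2.COLOR_RGB2HSV)
def rects(m,z,amin):
  for k in cv2.findContours(m.astype(np.uint8),cv2.RETR_EXTERNAL,cv2.CHAIN_APPROX_NONE)[0]:
    if cv2.contourArea(k)>amin:
        W=np.array([plane(c,q[0],z)[:2] for q in k],np.float32); r=cv2.minAreaRect(W*1000); print(np.round(r[0],1),np.round(r[1]),round(r[2],1),k[:,0].min(0),k[:,0].max(0))
rects((hsv[...,1]<50)&(hsv[...,2]>90),.012,500); print("blue")
rects((hsv[...,0]>105)&(hsv[...,0]<130)&(hsv[...,1]>150),.06,1500)
```

```text
[0.55942593 0.19147962 0.4417778 ] [ 1.23312141e-04  7.23690179e-01  6.90124944e-01 -2.67175111e-04]
[673.5  39.7] [24. 84.] 19.3 [335 250] [370 303]
[429.7  50.7] [84. 24.] 65.4 [149 250] [183 303]
[863.  80.] [ 15. 111.] 0.4 [497 197] [511 279]
[559.3 283.3] [80. 34.] 3.0 [219  61] [293  98]
blue
[800.6  89.4] [ 44. 162.] 0.1 [458 179] [511 314]
[525.4 340. ] [ 18. 216.] 88.0 [97  0] [334  24]
```

View pics/w9.png

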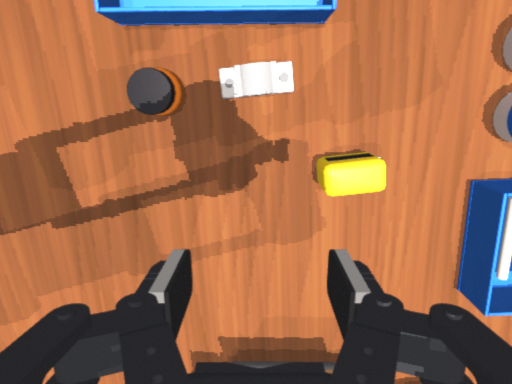

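>>> carry_out(
  linear=[
    [0, 0.0224, 0],
    [0, 0.0224, 0],
    [0, 0.0224, 0],
    [0, 0.0224, 0],
    [0, 0.0224, 0],
    [0, 0.0224, 0],
    [0, 0.0224, 0],
    [0, 0.0224, 0],
  ],
  angular=[
    [0, 0, -1],
    [0, 0, -1],
    [0, 0, -1],
    [0, 0, -1],
    [0, 0, -1],
    [0, 0, -1],
    [0, 0, -1],
    [0, 0, -1],
  ],
  hand=[0.65, 0.65, 0.65, 0.65, 0.65, 0.65, 0.65, 0.65],
)

```text
clock: 32.95
position: [0.5599, 0.2812, 0.4418]
ee_rot: [0.0, 0.905, 0.425, -0.0]
contact_force: [0.3, 0.3, 0.0]
width: 0.0555
gripper_force: 0.0
```

>>> carry_out(
  linear=[
    [0, 0, -0.04],
    [0, 0, -0.04],
    [0, 0, -0.04],
    [0, 0, -0.04],
    [0, 0, -0.04],
    [0, 0, -0.04],
    [0, 0, -0.04],
    [0, 0, -0.04],
  ],
  angular=[
    [0, 0, -1],
    [0, 0, -1],
    [0, 0, -1],
    [0, 0, -1],
    [0, 0, -1],
    [0, 0, -1],
    [0, 0, -1],
    [0, 0, -1],
  ],
  hand=[0.65, 0.65, 0.65, 0.65, 0.65, 0.65, 0.65, 0.65],
)

```text
clock: 33.62
position: [0.5599, 0.2806, 0.281]
ee_rot: [0.0, 0.993, 0.119, 0.0]
contact_force: [-0.3, -0.8, 0.3]
width: 0.0556
gripper_force: 0.0
```

>>> carry_out(
  linear=[
    [0, 0, 0],
    [0, 0, 0],
    [0, 0, -0.03],
    [0, 0, -0.06],
    [0, 0, -0.04],
    [0, 0, -0.03],
    [0, 0, -0.01],
    [0, 0, 0],
  ],
  angular=[
    [0, 0, -1],
    [0, 0, -1],
    [0, 0, -0.35],
    [0, 0, 0],
    [0, 0, 0],
    [0, 0, 0],
    [0, 0, 0],
    [0, 0, 0],
  ],
  hand=[0.65, 0.65, 0.65, 0.65, 0.65, 0.65, 0.65, 0.65],
)

```text
clock: 34.28
position: [0.5595, 0.2808, 0.1954]
ee_rot: [0.001, 1.0, 0.027, -0.001]
contact_force: [0.4, 0.4, 0.2]
width: 0.0554
gripper_force: 0.0
```

>>> carry_out(
  linear=[
    [0, 0, 0],
    [0, 0, 0],
    [0, 0, 0],
    [0, 0, 0],
    [0, 0, 0],
    [0, 0, 0],
    [0, 0, 0],
    [0, 0, 0],
  ],
  angular=[
    [0, 0, 0],
    [0, 0, 0],
    [0, 0, 0],
    [0, 0, 0],
    [0, 0, 0],
    [0, 0, 0],
    [0, 0, 0],
    [0, 0, 0],
  ],
  hand=[0.5, 0.1, 0.1, 0.1, 0.1, 0.1, 0.1, 0.1],
)

```text
clock: 34.95
position: [0.5603, 0.2821, 0.1984]
ee_rot: [-0.0, 1.0, 0.028, 0.002]
contact_force: [-0.3, -0.5, 5.6]
width: 0.0281
gripper_force: 81.6
```

>>> carry_out(
  linear=[
    [0, 0, 0.03],
    [0, 0, 0.06],
    [0, 0, 0.07],
    [0, 0, 0.07],
    [0, 0, 0],
    [0, 0, 0],
  ],
  angular=[
    [0, 0, 0],
    [0, 0, 0],
    [0, 0, 0],
    [0, 0, 0],
    [0, 0, 0],
    [0, 0, 0],
  ],
  hand=[0.1, 0.1, 0.1, 0.1, 0.1, 0.1],
)

```text
clock: 35.45
position: [0.56, 0.2823, 0.3139]
ee_rot: [-0.001, 1.0, 0.028, 0.002]
contact_force: [-0.9, 0.0, -3.2]
width: 0.028
gripper_force: 80.6
```

Run:
```python
from lib import *
sc,s=snap("scene","s5"); d,sd=snap("side","d5")
np.set_printoptions(precision=4,suppress=True)
hsv=cv2.cvtColor(sc,cv2.COLOR_RGB2HSV); m=((hsv[...,0]>105)&(hsv[...,0]<130)&(hsv[...,1]>150)).astype(np.uint8)
m[:,:330]=0; m[240:]=0; m[:,410:]=0
k=max(cv2.findContours(m,0,1)[0],key=cv2.contourArea); q=cv2.approxPolyDP(cv2.convexHull(k),4,True)[:,0]
for p in q: print(p,plane(s,p,.06))
print(needle(sc))
```

```text
[379 164] [0.4263 0.4644 0.06  ]
[404 207] [0.6329 0.4613 0.06  ]
[401 221] [0.6851 0.4304 0.06  ]
[360 226] [0.6874 0.3137 0.06  ]
[346 192] [0.5453 0.3179 0.06  ]
[351 165] [0.4179 0.3733 0.06  ]
(np.float64(258.71171661135554), np.float64(2.1713940829262763))
```

>>> carry_out(
  linear=[
    [-0.0155, 0.06, 0],
    [-0.0155, 0.06, 0],
    [-0.0155, 0.06, 0],
    [-0.0155, 0.06, 0],
    [0, 0, 0],
    [0, 0, -0.04],
    [0, 0, -0.04],
    [0, 0, -0.04],
  ],
  angular=[
    [0, 0, 0],
    [0, 0, 0],
    [0, 0, 0],
    [0, 0, 0],
    [0, 0, 0],
    [0, 0, 0],
    [0, 0, 0],
    [0, 0, 0],
  ],
  hand=[0.1, 0.1, 0.1, 0.1, 0.1, 0.1, 0.1, 0.1],
)

```text
clock: 36.22
position: [0.5276, 0.4018, 0.2485]
ee_rot: [0.001, 1.0, 0.029, -0.002]
contact_force: [0.0, -0.2, -3.0]
width: 0.0282
gripper_force: 80.7
```

>>> carry_out(
  linear=[
    [0, 0, -0.04],
    [0, 0, -0.03],
    [0, 0, -0.02],
    [0, 0, 0],
    [0, 0, 0],
  ],
  angular=[
    [0, 0, 0],
    [0, 0, 0],
    [0, 0, 0],
    [0, 0, 0],
    [0, 0, 0],
  ],
  hand=[0.1, 0.1, 0.1, 0.1, 0.1],
)

```text
clock: 36.63
position: [0.5282, 0.4016, 0.205]
ee_rot: [0.001, 1.0, 0.028, -0.001]
contact_force: [0.5, -0.5, -2.1]
width: 0.0279
gripper_force: 81.5
```

>>> carry_out(
  linear=[
    [0, 0, 0],
    [0, 0, 0],
    [0, 0, 0],
    [0, 0, 0],
    [0, 0, 0],
  ],
  angular=[
    [0, 0, 0],
    [0, 0, 0],
    [0, 0, 0],
    [0, 0, 0],
    [0, 0, 0],
  ],
  hand=[0.5, 0.5, 0.5, 0.5, 0.5],
)

```text
clock: 37.05
position: [0.5288, 0.4021, 0.2073]
ee_rot: [-0.0, 1.0, 0.028, 0.0]
contact_force: [0.6, -0.1, 0.6]
width: 0.0426
gripper_force: 0.0
```

>>> carry_out(
  linear=[
    [0, 0, 0.03],
    [0, 0, 0.06],
    [0, 0, 0.07],
    [0, 0, 0.07],
    [0, 0, 0.07],
    [0, 0, 0.07],
    [0, 0, 0.07],
    [0, 0, 0.06],
  ],
  angular=[
    [0, 0, 0],
    [0, 0, 0],
    [0, 0, 0],
    [0, 0, 0],
    [0, 0, 0],
    [0, 0, 0],
    [0, 0, 0],
    [0, 0, 0],
  ],
  hand=[0.5, 0.5, 0.5, 0.5, 0.3, 0, 0, 0],
)

```text
clock: 37.72
position: [0.5282, 0.4018, 0.46]
ee_rot: [-0.001, 1.0, 0.028, 0.001]
contact_force: [0.6, 0.1, 0.6]
width: 0.0001
gripper_force: 0.0
```

Run:
```python
from lib import *
np.set_printoptions(precision=4,suppress=True)
s,d=cam("scene"),cam("side")
print("hub",tri(s,(163,269.3),d,(378,242)))
R2=np.array([[.9987,-.0506],[.0506,.9987]])
def loc(P): return np.r_[R2@(P[:2]-[.572,-.196]),P[2]]*1e3
def vplane(c,uv,ax,val):
    o,dd=ray(c,uv); o2=np.r_[R2@(o[:2]-[.572,-.196]),o[2]]; d2=np.r_[R2@dd[:2],dd[2]]
    return (o2+d2*(val-o2[ax])/d2[ax])*1e3
print("far edge",vplane(s,(160.5,205.5),1,0.0))
print("left edge (scene, rightmost)",vplane(s,(90+245/2,130+85/2),0,0.))
print("right edge",vplane(s,(90+43/2,130+103/2),0,0.))
st=dict(manip.get_state()); st["position"]=np.array([.55,-.2064,.4415]); st["ee_rot"]=np.array([-.0,.7237,.6901,0]); c=cam("wrist",st)
print("near edge",vplane(c,(60+54,165),1,-.03))
print("rim LT,RT at .128",loc(plane(c,(185,35),.128)),loc(plane(c,(398,35),.128)))
# dial extent: white blob in side view
im=cv2.imread("pics/d5.png");
cv2.imwrite("pics/v5.png",cv2.resize(im[150:350,200:420],(770,700))[:600])
```

```text
hub (array([ 0.7783, -0.2081,  0.0798]), np.float64(0.007149904205702183))
far edge [ 85.8352   0.     178.2548]
left edge (scene, rightmost) [  0.     128.5958 204.2598]
right edge [  -0.     -131.8809  195.0786]
near edge [-221.4824  -30.      -58.2065]
rim LT,RT at .128 [-77.564  104.5095 128.    ] [ 81.8288 105.0883 128.    ]
```

View pics/v5.png

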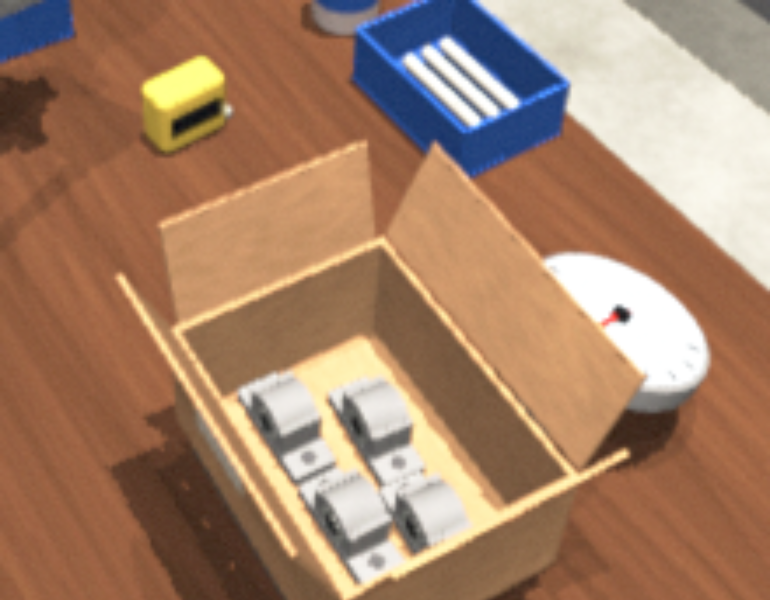

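>>> carry_out(
  linear=[
    [0.0087, -0.073, 0],
    [0.0087, -0.073, 0],
    [0.0087, -0.073, 0],
    [0.0087, -0.073, 0],
    [0.0087, -0.073, 0],
    [0.0087, -0.073, 0],
    [0.0087, -0.073, 0],
    [0.0087, -0.073, 0],
  ],
  angular=[
    [0, 0, -0.67],
    [0, 0, -0.66],
    [0, 0, 0],
    [0, 0, 0],
    [0, 0, 0],
    [0, 0, 0],
    [0, 0, 0],
    [0, 0, 0],
  ],
  hand=[0, 0, 0, 0, 0, 0, 0, 0],
)

```text
clock: 38.38
position: [0.563, 0.1083, 0.4572]
ee_rot: [-0.0, 1.0, -0.025, 0.001]
contact_force: [0.2, -0.1, 0.1]
width: -0.0003
gripper_force: 0.0
```

>>> carry_out(
  linear=[
    [0.0087, -0.073, -0.03],
    [0.0087, -0.073, -0.04],
    [0.0087, -0.073, -0.04],
    [0.0087, -0.073, -0.04],
    [0, 0, -0.04],
    [0, 0, -0.044],
    [0, 0, 0],
    [0, 0, 0],
  ],
  angular=[
    [0, 0, 0],
    [0, 0, 0],
    [0, 0, 0],
    [0, 0, 0],
    [0, 0, 0],
    [0, 0, 0],
    [0, 0, 0],
    [0, 0, 0],
  ],
  hand=[0, 0, 0, 0, 0, 0, 0, 0],
)

```text
clock: 39.05
position: [0.5804, -0.0357, 0.3394]
ee_rot: [-0.0, 1.0, -0.025, -0.001]
contact_force: [0.3, 0.6, -0.2]
width: 0.0002
gripper_force: 0.0
```

Run:
```python
from lib import *
np.set_printoptions(precision=4,suppress=True)
d=cam("side"); R2=np.array([[.9987,-.0506],[.0506,.9987]])
def vplane(c,uv,ax,val):
    o,dd=ray(c,uv); o2=np.r_[R2@(o[:2]-[.572,-.196]),o[2]]; d2=np.r_[R2@dd[:2],dd[2]]
    return (o2+d2*(val-o2[ax])/d2[ax])*1e3
f=lambda u,v:(200+u/3.5,150+v/3.5)
for n,uv,ax,val in [("far edge L end",f(435,145),1,.103),("far edge R end",f(640,375),1,-.103),("far crease L",f(385,240),1,.103),("near edge L end",f(120,277),1,.103),("near edge R",f(293,553),1,-.103),("left edge ends",f(160,225),0,-.074),("",f(365,145),0,.074),("right edge far",f(628,453),0,.074)]: print(n,vplane(d,uv,ax,val))
for z,sd in ((.132,"c"),): pass
print(manip.get_state()["position"])
```

```text
far edge L end [115.7515 103.     200.4992]
far edge R end [ 108.7497 -103.      207.1523]
far crease L [ 83.551  103.     125.4439]
near edge L end [-108.5262  103.      200.7354]
near edge R [-111.5189 -103.      206.9901]
left edge ends [-74.     117.7606 213.3698]
 [ 74.     121.3534 204.9659]
right edge far [  74.     -136.2355  201.7016]
[ 0.5804 -0.0357  0.3394]
```

>>> carry_out(
  linear=[
    [-0.001, -0.03, 0.003],
    [-0.001, -0.03, 0.003],
    [-0.001, -0.03, 0.003],
    [-0.001, -0.03, 0.003],
    [-0.001, -0.03, -0.015],
    [-0.001, -0.03, -0.015],
    [0, -0.012, -0.02],
    [0, -0.012, -0.02],
  ],
  angular=[
    [0, 0, 0],
    [0, 0, 0],
    [0, 0, 0],
    [0, 0, 0],
    [0, 0, 0],
    [0, 0, 0],
    [0, 0, 0],
    [0, 0, 0],
  ],
  hand=[0, 0, 0, 0, 0, 0, 0, 0],
)

```text
clock: 39.72
position: [0.5778, -0.1382, 0.3104]
ee_rot: [0.0, 1.0, -0.025, 0.0]
contact_force: [-0.4, -0.0, 0.5]
width: -0.0006
gripper_force: 0.2
```

>>> carry_out(
  linear=[
    [0, -0.006, -0.008],
    [0, -0.006, -0.008],
    [0, 0, -0.006],
    [0, 0, -0.006],
    [0, 0, 0],
    [0, 0, 0],
  ],
  angular=[
    [0, 0, 0],
    [0, 0, 0],
    [0, 0, 0],
    [0, 0, 0],
    [0, 0, 0],
    [0, 0, 0],
  ],
  hand=[0, 0, 0, 0, 0, 0],
)

```text
clock: 40.22
position: [0.5776, -0.1434, 0.2972]
ee_rot: [0.0, 1.0, -0.025, -0.0]
contact_force: [-2.1, 0.9, 1.7]
width: 0.0003
gripper_force: 1.3
```

>>> carry_out(
  linear=[
    [0, 0, 0.04],
    [0, 0, 0.065],
    [0, 0, 0.065],
    [0, 0, 0.065],
    [0, 0, 0.065],
    [-0.0045, -0.0725, 0],
    [-0.0045, -0.0725, 0],
    [-0.0045, -0.0725, 0],
  ],
  angular=[
    [0, 0, 0],
    [0, 0, 0],
    [0, 0, 0],
    [0, 0, 0],
    [0, 0, 0],
    [0, 0, 0],
    [0, 0, 0],
    [0, 0, 0],
  ],
  hand=[0, 0, 0, 0, 0, 0, 0, 0],
)

```text
clock: 40.88
position: [0.5712, -0.2523, 0.4486]
ee_rot: [0.001, 1.0, -0.024, 0.002]
contact_force: [-0.9, -0.4, 0.4]
width: -0.0
gripper_force: 0.0
```

>>> carry_out(
  linear=[
    [-0.0045, -0.0725, 0],
    [-0.0045, -0.0725, 0],
    [-0.0045, -0.0725, 0],
    [0, 0, 0],
    [0, 0, -0.053],
    [0, 0, -0.053],
    [0, 0, -0.053],
    [0, 0, -0.053],
  ],
  angular=[
    [0, 0, 0],
    [0, 0, 0],
    [0, 0, 0],
    [0, 0, 0],
    [0, 0, 0],
    [0, 0, 0],
    [0, 0, 0],
    [0, 0, 0],
  ],
  hand=[0, 0, 0, 0, 0, 0, 0, 0],
)

```text
clock: 41.55
position: [0.5645, -0.3606, 0.3402]
ee_rot: [0.0, 1.0, -0.025, 0.001]
contact_force: [-1.0, 0.1, -0.6]
width: 0.0001
gripper_force: 0.0
```

>>> carry_out(
  linear=[
    [0, 0, 0],
    [0, 0, 0],
    [0, 0, 0],
  ],
  angular=[
    [0, 0, 0],
    [0, 0, 0],
    [0, 0, 0],
  ],
  hand=[0, 0, 0],
)

```text
clock: 41.8
position: [0.565, -0.3611, 0.3426]
ee_rot: [0.001, 1.0, -0.025, 0.001]
contact_force: [0.7, -0.3, 1.0]
width: -0.0
gripper_force: 0.0
```

>>> carry_out(
  linear=[
    [0.001, 0.03, 0.002],
    [0.001, 0.03, 0.002],
    [0.001, 0.03, 0.002],
    [0.001, 0.03, 0.002],
    [0.001, 0.03, -0.015],
    [0.001, 0.03, -0.015],
    [0, 0.014, -0.02],
    [0, 0.014, -0.02],
  ],
  angular=[
    [0, 0, 0],
    [0, 0, 0],
    [0, 0, 0],
    [0, 0, 0],
    [0, 0, 0],
    [0, 0, 0],
    [0, 0, 0],
    [0, 0, 0],
  ],
  hand=[0, 0, 0, 0, 0, 0, 0, 0],
)

```text
clock: 42.47
position: [0.5674, -0.2552, 0.3103]
ee_rot: [0.0, 1.0, -0.024, 0.001]
contact_force: [0.3, -1.0, 0.8]
width: -0.0005
gripper_force: 0.3
```

>>> carry_out(
  linear=[
    [0, 0.008, -0.01],
    [0, 0.008, -0.01],
    [0, 0, -0.007],
    [0, 0, -0.006],
    [0, 0, 0],
    [0, 0, 0],
  ],
  angular=[
    [0, 0, 0],
    [0, 0, 0],
    [0, 0, 0],
    [0, 0, 0],
    [0, 0, 0],
    [0, 0, 0],
  ],
  hand=[0, 0, 0, 0, 0, 0],
)

```text
clock: 42.97
position: [0.5672, -0.249, 0.2936]
ee_rot: [-0.001, 1.0, -0.025, -0.0]
contact_force: [-0.5, 2.6, 4.0]
width: -0.0001
gripper_force: 1.9
```

>>> carry_out(
  linear=[
    [0, 0, 0.04],
    [0, 0, 0.065],
    [0, 0, 0.065],
    [0, 0, 0.065],
    [0, 0, 0.065],
    [0, 0, 0],
    [0, 0, 0],
  ],
  angular=[
    [0, 0, 0],
    [0, 0, 0],
    [0, 0, 0],
    [0, 0, 0],
    [0, 0, 0],
    [0, 0, 0],
    [0, 0, 0],
  ],
  hand=[0, 0, 0, 0, 0, 0, 0],
)

```text
clock: 43.55
position: [0.5674, -0.2498, 0.4459]
ee_rot: [0.002, 1.0, -0.025, 0.002]
contact_force: [-0.5, 0.2, -1.1]
width: -0.0003
gripper_force: 0.0
```

Run:
```python
from lib import *
sc,s=snap("scene","s6"); d,sd=snap("side","d6"); print(needle(sc))
a=cv2.resize(sc[120:320,85:285],(400,400)); b=cv2.resize(d[160:340,220:400],(400,400))
cv2.imwrite("pics/v6.png",cv2.hconcat([a,b])[:,:,::-1])
```

```text
(np.float64(259.00822142125253), np.float64(2.1765690681069785))
```

View pics/v6.png

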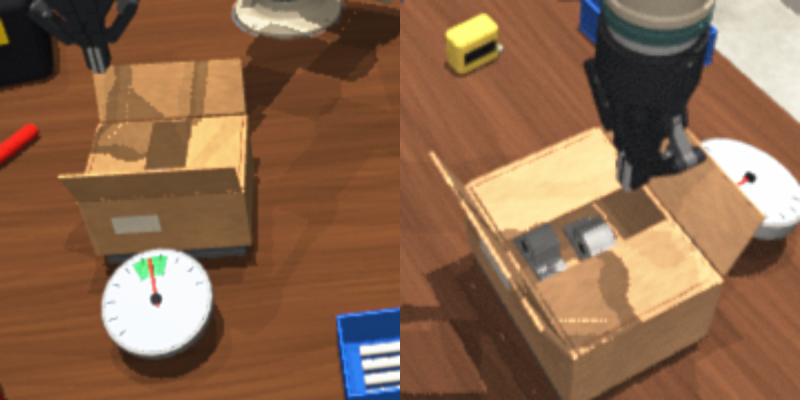

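>>> carry_out(
  linear=[
    [-0.0725, 0.0305, 0],
    [-0.0725, 0.0305, 0],
    [-0.0725, 0.0305, 0],
    [-0.0725, 0.0305, 0],
    [0, 0, 0],
    [0, 0, -0.05],
    [0, 0, -0.05],
    [0, 0, -0.05],
  ],
  angular=[
    [0, 0, 0],
    [0, 0, 0],
    [0, 0, 0],
    [0, 0, 0],
    [0, 0, 0],
    [0, 0, 0],
    [0, 0, 0],
    [0, 0, 0],
  ],
  hand=[0, 0, 0, 0, 0, 0, 0, 0],
)

```text
clock: 44.32
position: [0.4216, -0.1878, 0.3665]
ee_rot: [-0.0, 1.0, -0.025, -0.001]
contact_force: [0.2, 0.2, -0.9]
width: -0.0003
gripper_force: 0.0
```

>>> carry_out(
  linear=[
    [0, 0, -0.05],
    [0, 0, 0],
    [0, 0, 0],
    [0, 0, 0],
  ],
  angular=[
    [0, 0, 0],
    [0, 0, 0],
    [0, 0, 0],
    [0, 0, 0],
  ],
  hand=[0, 0, 0, 0],
)

```text
clock: 44.65
position: [0.4227, -0.1884, 0.3438]
ee_rot: [0.0, 1.0, -0.025, -0.0]
contact_force: [0.8, -0.9, -0.6]
width: -0.0003
gripper_force: 0.0
```

>>> carry_out(
  linear=[
    [0.0325, -0.0016, 0.003],
    [0.0325, -0.0016, 0.003],
    [0.0325, -0.0016, 0.003],
    [0.0325, -0.0016, 0.003],
    [0.03, -0.0016, -0.014],
    [0.03, -0.0016, -0.014],
    [0.014, 0, -0.02],
    [0.014, 0, -0.02],
  ],
  angular=[
    [0, 0, 0],
    [0, 0, 0],
    [0, 0, 0],
    [0, 0, 0],
    [0, 0, 0],
    [0, 0, 0],
    [0, 0, 0],
    [0, 0, 0],
  ],
  hand=[0, 0, 0, 0, 0, 0, 0, 0],
)

```text
clock: 45.32
position: [0.5323, -0.1931, 0.3162]
ee_rot: [0.001, 1.0, -0.025, 0.001]
contact_force: [-0.8, -0.2, 0.7]
width: 0.0002
gripper_force: 0.3
```

>>> carry_out(
  linear=[
    [0.003, 0, -0.008],
    [0.003, 0, -0.008],
    [0, 0, -0.006],
    [0, 0, -0.006],
    [0, 0, 0],
    [0, 0, 0],
  ],
  angular=[
    [0, 0, 0],
    [0, 0, 0],
    [0, 0, 0],
    [0, 0, 0],
    [0, 0, 0],
    [0, 0, 0],
  ],
  hand=[0, 0, 0, 0, 0, 0],
)

```text
clock: 45.82
position: [0.5338, -0.1928, 0.3018]
ee_rot: [-0.0, 1.0, -0.025, -0.0]
contact_force: [-2.4, 0.6, 1.4]
width: -0.0
gripper_force: 1.2
```

>>> carry_out(
  linear=[
    [0, 0, 0.04],
    [0, 0, 0.066],
    [0, 0, 0.066],
    [0, 0, 0.066],
    [0, 0, 0.068],
    [0.062, -0.0036, 0],
    [0.062, -0.0036, 0],
    [0.062, -0.0036, 0],
  ],
  angular=[
    [0, 0, 0],
    [0, 0, 0],
    [0, 0, 0],
    [0, 0, 0],
    [0, 0, 0],
    [0, 0, 0],
    [0, 0, 0],
    [0, 0, 0],
  ],
  hand=[0, 0, 0, 0, 0, 0, 0, 0],
)

```text
clock: 46.48
position: [0.6276, -0.1983, 0.4564]
ee_rot: [0.001, 1.0, -0.025, 0.001]
contact_force: [0.4, -0.3, -0.7]
width: 0.0004
gripper_force: 0.0
```

>>> carry_out(
  linear=[
    [0.062, -0.0036, 0],
    [0.062, -0.0036, 0],
    [0.062, -0.0036, 0],
    [0, 0, 0],
    [0, 0, -0.04],
    [0, 0, -0.05],
    [0, 0, -0.05],
    [0, 0, 0],
  ],
  angular=[
    [0, 0, 0],
    [0, 0, 0],
    [0, 0, 0],
    [0, 0, 0],
    [0, 0, 0],
    [0, 0, 0],
    [0, 0, 0],
    [0, 0, 0],
  ],
  hand=[0, 0, 0, 0, 0, 0, 0, 0],
)

```text
clock: 47.15
position: [0.7186, -0.2033, 0.3783]
ee_rot: [-0.002, 1.0, -0.025, -0.005]
contact_force: [-1.5, 0.3, -1.6]
width: -0.0001
gripper_force: 0.0
```

>>> carry_out(
  linear=[
    [0, 0, -0.03],
    [0, 0, -0.03],
    [0, 0, -0.01],
    [0, 0, 0],
    [0, 0, 0],
  ],
  angular=[
    [0, 0, 0],
    [0, 0, 0],
    [0, 0, 0],
    [0, 0, 0],
    [0, 0, 0],
  ],
  hand=[0, 0, 0, 0, 0],
)

```text
clock: 47.57
position: [0.7202, -0.2038, 0.3506]
ee_rot: [0.0, 1.0, -0.025, 0.0]
contact_force: [1.5, 0.2, 0.1]
width: 0.0001
gripper_force: 0.0
```

>>> carry_out(
  linear=[
    [-0.0315, 0.0016, 0],
    [-0.0315, 0.0016, 0],
    [-0.0315, 0.0016, 0],
    [-0.0315, 0.0016, 0],
    [-0.03, 0.0016, -0.014],
    [-0.03, 0.0016, -0.014],
    [-0.014, 0, -0.02],
    [-0.014, 0, -0.02],
  ],
  angular=[
    [0, 0, 0],
    [0, 0, 0],
    [0, 0, 0],
    [0, 0, 0],
    [0, 0, 0],
    [0, 0, 0],
    [0, 0, 0],
    [0, 0, 0],
  ],
  hand=[0, 0, 0, 0, 0, 0, 0, 0],
)

```text
clock: 48.23
position: [0.6131, -0.199, 0.3179]
ee_rot: [0.001, 1.0, -0.025, 0.002]
contact_force: [0.6, -1.6, -0.3]
width: -0.0001
gripper_force: 0.3
```

>>> carry_out(
  linear=[
    [-0.003, 0, -0.01],
    [-0.003, 0, -0.008],
    [0, 0, -0.006],
    [0, 0, -0.006],
    [0, 0, 0],
    [0, 0, 0],
  ],
  angular=[
    [0, 0, 0],
    [0, 0, 0],
    [0, 0, 0],
    [0, 0, 0],
    [0, 0, 0],
    [0, 0, 0],
  ],
  hand=[0, 0, 0, 0, 0, 0],
)

```text
clock: 48.73
position: [0.6108, -0.199, 0.3009]
ee_rot: [0.0, 1.0, -0.025, 0.0]
contact_force: [-0.3, 0.3, 2.7]
width: 0.0
gripper_force: 1.4
```

>>> carry_out(
  linear=[
    [0, 0, 0.04],
    [0, 0, 0.066],
    [0, 0, 0.066],
    [0, 0, 0.066],
    [-0.04, 0, 0.066],
    [-0.05, 0.03, 0],
    [-0.05, 0.03, 0],
    [-0.05, 0.03, 0],
  ],
  angular=[
    [0, 0, 0],
    [0, 0, 0],
    [0, 0, 0],
    [0, 0, 0],
    [0, 0, 0],
    [0, 0, 0],
    [0, 0, 0],
    [0, 0, 0],
  ],
  hand=[0, 0, 0, 0, 0, 0, 0, 0],
)

```text
clock: 49.4
position: [0.5146, -0.1535, 0.4531]
ee_rot: [0.0, 1.0, -0.025, 0.001]
contact_force: [-0.2, -0.9, -0.6]
width: 0.0001
gripper_force: 0.0
```

>>> carry_out(
  linear=[
    [0, 0.06, 0],
    [0, 0.06, 0],
    [0, 0.06, 0],
    [0, 0, 0],
    [0, 0, 0],
    [0, 0, 0],
    [0, 0, 0],
    [0, 0, 0],
  ],
  angular=[
    [0, 0, 0],
    [0, 0, 0],
    [0, 0, 0],
    [0, 0, 0],
    [0, 0, 0],
    [0, 0, 0],
    [0, 0, 0],
    [0, 0, 0],
  ],
  hand=[0, 0, 0, 0, 0, 0, 0, 0],
)

```text
clock: 50.07
position: [0.5155, -0.0648, 0.4523]
ee_rot: [0.0, 1.0, -0.026, -0.0]
contact_force: [-0.7, 0.6, 0.1]
width: 0.0001
gripper_force: 0.0
```

Run:
```python
from lib import *
sc,s=snap("scene","s7"); d,sd=snap("side","d7"); print(needle(sc))
a=cv2.resize(sc[140:300,85:285],(400,320)); a2=cv2.resize(sc[150:270,240:420],(400,267)); b=cv2.resize(d[130:360,140:400],(400,354))
L=cv2.vconcat([a,a2]); b=cv2.copyMakeBorder(b,0,L.shape[0]-354,0,0,cv2.BORDER_CONSTANT)
cv2.imwrite("pics/v7.png",cv2.hconcat([L,b])[:,:,::-1])
```

```text
(np.float64(258.73561813354894), np.float64(2.1718112431847896))
```

View pics/v7.png

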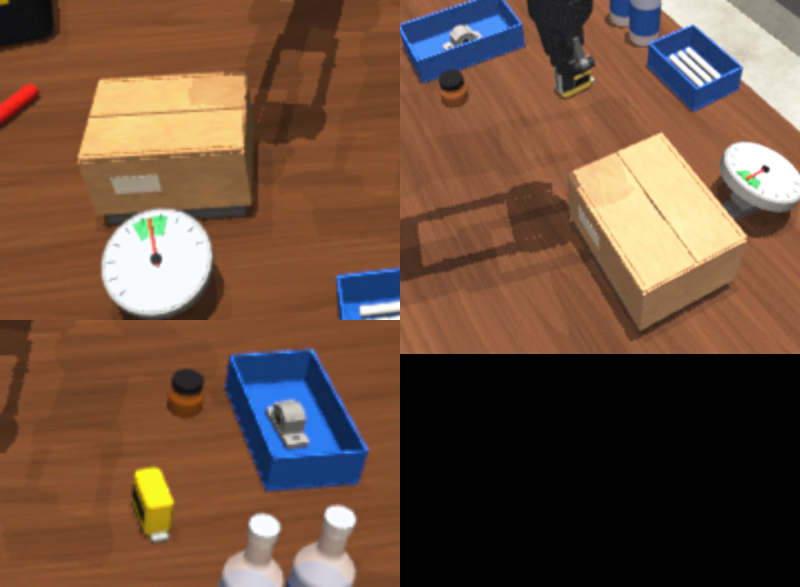

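The carton is shut and flat with a narrow centre seam. The needle is in the green sector at (152,240), the spare casting lies in the bin at (290,420), and the tape measure and jar are in place.

```bash
python3 -c "
from rig import manip
print(manip.sign_off())"
```

```text
the job is handed in; nothing more can be done
None
```

The job is handed in: four castings are in the carton with the needle in the green sector, the end flaps and then the side flaps are folded flat, the fifth casting is in the blue bin, and the tape measure and jar stand where they were.

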